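# Clamp lens prisms in the cementing jig

## Robot

A 6-joint arm with a two-finger parallel gripper is mounted at the origin on the work surface. World frame = base frame: x ahead of the robot, y to its left, z up, the work surface at z = 0. Lengths are in m, angles in rad, forces in N, time in s.
With the tool pointing down it reaches from about 0.35 to 0.975 m from the base axis. Payload 7.1 kg.
Tool frame: the origin (TCP) lies midway between the tips of the shut fingers; the grasp point (between the pads) lies 19 mm behind it (pinch_z is the distance from the TCP to the grasp point, in m); z points along the fingers, x is the direction in which the jaws open and shut, and the axes are right-handed (so a half turn about z gives the same grasp; the last joint's range is limited). The gripper opens to 88 mm and grips with 3 to 60 N. Pads are 20 mm wide; open, the fingers measure 115 mm over their backs; the gripper's body (75 mm by 178 mm) begins 61 mm behind the grasp point.
Start: joints at [-1.252, 0.423, 1.63, -0, 1.089, -0.019], TCP at [0.207, -0.59, 0.223] pointing down, gripper open.
Joint ranges: [-3, 3], [-0.9, 2.11], [0.09, 2.58], [-1.31, 4.45], [0.11, 2.69], [-2.54, 2.54]. Speed limits (rad/s): [2.39, 2.39, 3.01, 3.14, 3.14, 3.14].

## Interface

Orientations are given as [roll, pitch, yaw] about the fixed x, y, z axes, in that order (R = Rz(yaw) Ry(pitch) Rx(roll)).
In Python, from cell import * gives the robot as it stands.
- The arm moves only by the tool apply_moves, never from a script. Its argument "commands" is a list of rows, each a list of 5 numbers: the gripper's target within -1 to 1 (fully open at 1, half-way at 0, shut at -1), then the shift along the tool's x, y, z scaled (see below), then the turn about the tool's z scaled (see below). In form: [[claw, x, y, z, spin], ...]. A call has 1 to 5 rows; each row is the pose to reach, as a shift and turn from the pose measured when the call began, along the tool's axes at that moment, turning the shorter way round; what a row does not reach only later rows make up. The controller multiplies each number of a shift by 25 cm and each number of a turn by pi rad. A row lasts 1/10 s, in which the tool goes at most 50 mm and 8.59 degrees, less where a joint would pass 70% of its speed; a pose out of reach is approached as far as the arm can. A call with a number of a shift or a turn outside -1 to 1 is refused whole. A call with a gripper value outside its range is refused whole. The fingers move at their own pace and stop on an object; "squeeze" is the grip in N (left out, the last holds). Time passes only in rows, so rows that repeat a pose let the fingers close. It gives the time, the measured TCP pose, the force and the opening at its end, in the units of the state.
- get_state(): the state, without advancing time (a new reading comes with each control period).
- grab_frame(name): name is "scene" or "top" or "wrist"; returns a dict with "color" (400x640x3 uint8, blue, green, red), "range_z" (400x640 float32, m along the optical axis (not along the pixel's ray), 0 where there is no reading), "fx", "fy", "cx", "cy" (pixels), "dist_coeffs" ([k1, k2, p1, p2, k3] as OpenCV has them; the pictures are not rectified), "world_from_camera" (4x4, takes a point from camera to world coordinates). Camera axes: x right, y up, looking along -z (the intrinsics and any distortion apply to the point x, -y, -z); pixel columns grow to the right and rows downward; lengths in m; the calibration is good to about 2 mm. A picture is of the moment at which its call begins.
- finish_job(): hands the job in, once; it reports no verdict.
The state is a dict: "time": time; "qpos": joint angles; "qvel": joint speeds; "tau": joint torques, N m; "ee_pos": TCP position; "tcp_rot": TCP orientation; "contact_force": force on the tool from outside, world axes, zero at the start; "wrist_torque": the same for the moment, N m; "gripper_width": opening from 0.0 (shut) to 1.0 (fully open).
Only numpy, scipy, OpenCV 4.12 (cv2) and the standard library are available. Lean on these libraries where they do the work, as an engineer would, in place of code of your own. Each camera call takes 0.05 s, during which the arm holds its last target. There are 200 camera calls.

## Task

Load the jig for cementing: set each curved glass prism from the zinc tray in a bay of its own, slide it along the bed under the clamp bridge until its end touches the back stop, and turn that bay's knob clockwise until its ratchet slips and clicks, so that the foot holds the glass. Then slide the empty tray under the low shelf on the left until it meets the back board, and leave the socket, sighting tube and screw jacks where they are.

Things in the scene. Friction and masses are not known exactly. Their poses are not given: they have to be found in the camera images.
- prism1: curved glass prism lying flat, an arc 30 mm wide and 20 mm high, 150 mm long, mean radius 170 mm, in plan filling 150 x 44 mm. Origin: underside, middle of that outline; x along its length (chord), y to the outside of the bend, z up. Starts in the tray; None at the start if absent. Goes in any bay, either way round
- prism2: another, the same, 0.24 kg. The centre line of a prism passes y = +7 mm at x = 0 and y = -1.6 mm at x = +53 and -53 mm, where it runs 0.32 rad off the x axis, bending to -y at both ends; it can be gripped there across its 30 mm width. Its side faces are upright up to 13 mm; above that the outer one is bevelled
- prism3: another, the same. Two or three of the prisms are present
- bay1 (a point): the left (+y) bay of the jig, as the robot sees it: the point on the bed where its back stop rises, in the bay's middle; x points along the bay into the stop, z up. The bed is 12 mm above the bench and open for 255 mm before the stop. A prism touching the stop has its origin at x = -75 mm (all bays alike)
- knob1 (a point): ratchet knob of bay1: black fluted upright cylinder, 34 mm diameter, 28 mm tall, its underside 6 mm above the bridge; point on its axis, 14 mm below its top, 70 mm above the bed, 37 mm before the stop. It keeps its height as it turns. Clockwise from above tightens, the other way loosens. Knobs stand 100 mm apart
- spindle1 (a joint): turn of the clamp spindle of bay1, rad, 0 to 5, clockwise, driven by the knob; lowers the foot 2 mm per rad (0 = foot fully up, 28 mm above the bed; it meets a prism at about 4). Starts between 0.3 and 1.8. Running free takes about 0.06 N m; it stays where it is left. Its marked steel collar, 41 mm diameter, shows under the knob
- ratchet1 (a joint): slip of the knob on the spindle of bay1, rad, clockwise; 0 at the start and until the set torque of 0.10 N m is reached, then grows as the knob turns on while the spindle stands still. One click is about 0.26 rad
- foot1: round nylon pressure foot of bay1, 20 mm diameter, under the bridge and the knob, 37 mm before the stop; origin: middle of its underside. It does not turn
- bay2 (a point): the middle bay of the jig, as the robot sees it: the point on the bed where its back stop rises, in the bay's middle; x points along the bay into the stop, z up. The last 60 mm before the stop are a channel 48 mm wide between rails 14 mm high, flaring to 74 mm at 87 mm before the stop (all bays alike)
- knob2 (a point): ratchet knob of bay2: black fluted upright cylinder, 34 mm diameter, 28 mm tall, its underside 6 mm above the bridge; point on its axis, 14 mm below its top, 70 mm above the bed, 37 mm before the stop. It keeps its height as it turns. Clockwise from above tightens, the other way loosens. Knobs stand 100 mm apart
- spindle2 (a joint): turn of the clamp spindle of bay2, rad, 0 to 5, clockwise, driven by the knob; lowers the foot 2 mm per rad (0 = foot fully up, 28 mm above the bed; it meets a prism at about 4). Starts between 0.3 and 1.8. Running free takes about 0.06 N m; it stays where it is left. Its marked steel collar, 41 mm diameter, shows under the knob
- ratchet2 (a joint): slip of the knob on the spindle of bay2, rad, clockwise; 0 at the start and until the set torque of 0.10 N m is reached, then grows as the knob turns on while the spindle stands still. One click is about 0.26 rad
- foot2: round nylon pressure foot of bay2, 20 mm diameter, under the bridge and the knob, 37 mm before the stop; origin: middle of its underside. It does not turn
- bay3 (a point): the right (-y) bay of the jig, as the robot sees it: the point on the bed where its back stop rises, in the bay's middle; x points along the bay into the stop, z up. The clamp bridge crosses it from 19 to 55 mm before the stop, its underside 33 mm and its top 49 mm above the bed (all bays alike)
- knob3 (a point): ratchet knob of bay3: black fluted upright cylinder, 34 mm diameter, 28 mm tall, its underside 6 mm above the bridge; point on its axis, 14 mm below its top, 70 mm above the bed, 37 mm before the stop. It keeps its height as it turns. Clockwise from above tightens, the other way loosens. Knobs stand 100 mm apart
- spindle3 (a joint): turn of the clamp spindle of bay3, rad, 0 to 5, clockwise, driven by the knob; lowers the foot 2 mm per rad (0 = foot fully up, 28 mm above the bed; it meets a prism at about 4). Starts between 0.3 and 1.8. Running free takes about 0.06 N m; it stays where it is left. Its marked steel collar, 41 mm diameter, shows under the knob
- ratchet3 (a joint): slip of the knob on the spindle of bay3, rad, clockwise; 0 at the start and until the set torque of 0.10 N m is reached, then grows as the knob turns on while the spindle stands still. One click is about 0.26 rad
- foot3: round nylon pressure foot of bay3, 20 mm diameter, under the bridge and the knob, 37 mm before the stop; origin: middle of its underside. It does not turn
- tray: open zinc tray, 190 x 280 mm, walls 20 mm high, floor 4 mm, 0.7 kg, loose; origin: underside, centre; y along its 280 mm. Prisms lie along x between ribs 6 mm high, 66 mm apart. Over each end wall (y = +138 and -138 mm) a loop handle: bar 110 mm along x, 12 mm thick, 12 mm high, centred 50 mm above the bench, 24 mm of air below it
- stow (a point): point on the bench in front of the low grey shelf on the left, 278 mm before its back board, above which the right-hand handle of a tray pushed home stands; y points square into the shelf, so such a tray has its origin at y = +138 mm. Under the shelf: 286 mm wide (x), 190 mm deep from the board, 78 mm high; shelf top 90 mm above the bench
- socket: bystander: blue ceramic bulb socket, 52 mm diameter, 56 mm high; origin under its centre
- sight_tube: bystander: brass sighting tube, 170 mm long, 40 mm thick, lying on two small feet; origin under its middle
- jack1: bystander: black iron screw jack, 64 mm diameter, 88 mm high; origin under its centre
- jack2: bystander: the other screw jack, the same
Mind the look-alikes: they are no part of the job. What is shaped like the prism3 but green or orange is not meant. Leave any orange look-alike of the prism2 alone.

How it is judged:
By the outcome, as a careful person would: the job done as asked, in the order asked, and still so for the second after the job is handed in, with the robot touching nothing.
Of prism1, prism2, prism3 only 2 to 3 are there at a start; the rules pass over those that are not, and their reading is None.
At some moment in a run one of prism1, prism2, prism3 may be knocked a few centimetres aside while the robot is not near it.
Once in a run the grip may slacken for a moment while it holds something.
It also fails if it takes over 210 s, if anything falls off the work surface, if the arm or the gripper's body presses on something with over 40 N, if the wrist force passes 120 N, or if a joint passes its speed limit or range.

## Working session

There is one attempt and no reset: what is moved stays moved. The work goes in short steps, Python scripts to look and compute and a tool call to move; the robot and the scene stay as the last step left them, time stands still between calls to the robot, and variables do not carry over. Pictures are saved under pics/ and viewed, about 12 in all and at most 16, crops included, and the job is handed in when it is done.

Besides the shell and the picture viewer there is one more tool, called after "Request:" in YAML: its name, and indented under it one key for each argument. apply_moves: Moves the arm, as the interface text tells. Its arguments: {"type":"object","properties":{"commands":{"type":"array","items":{"type":"array","items":{"type":"number","minimum":-1,"maximum":1}}},"squeeze":{"type":"number"}},"required":["commands"]}

```bash
ls; mkdir -p pics; cat > h.py <<'E'
from cell import *
import numpy as np, cv2
def snap(n,f): 
    d=grab_frame(n); cv2.imwrite('pics/'+f,d['color']); np.savez('pics/'+f[:-4]+'.npz',**d); return d
def ray(d,uv):
    K=np.array([[d['fx'],0,d['cx']],[0,d['fy'],d['cy']],[0,0,1.]])
    p=cv2.undistortPoints(np.array(uv,float).reshape(-1,1,2),K,np.array(d['dist_coeffs'],float)).reshape(-1,2)
    T=np.array(d['world_from_camera']); v=np.c_[p[:,0],-p[:,1],-np.ones(len(p))]@T[:3,:3].T
    return T[:3,3],v
def onplane(d,uv,z):
    o,v=ray(d,uv); t=(z-o[2])/v[:,2]; return o+v*t[:,None]
def pts(d,uv):
    o,v=ray(d,uv); uv=np.array(uv,int).reshape(-1,2); return o+v*d['range_z'][uv[:,1],uv[:,0]][:,None]
def proj(d,P):
    T=np.linalg.inv(np.array(d['world_from_camera'])); q=np.atleast_2d(P)@T[:3,:3].T+T[:3,3]
    q=q*[1,-1,-1]; K=np.array([[d['fx'],0,d['cx']],[0,d['fy'],d['cy']],[0,0,1.]])
    return cv2.projectPoints(q,np.zeros(3),np.zeros(3),K,np.array(d['dist_coeffs'],float))[0].reshape(-1,2)
E
python3 - <<'E'
from h import *
for n in ['scene','top','wrist']:
    d=snap(n,n+'0.png'); print(n,np.round(d['world_from_camera'],3).tolist(),d['fx'],d['dist_coeffs'])
print(get_state())
a=cv2.imread('pics/top0.png');
E
```

```text
pics
scene [[0.407, -0.704, 0.582, 1.237], [0.913, 0.324, -0.247, -0.287], [-0.015, 0.632, 0.775, 0.985], [0.0, 0.0, 0.0, 1.0]] 388.73176287705445 [0.00786894 0.         0.         0.         0.        ]
top [[0.018, 0.992, -0.128, 0.38], [-0.999, 0.022, 0.023, 0.014], [0.026, 0.128, 0.991, 1.512], [0.0, 0.0, 0.0, 1.0]] 412.9090335217086 [-0.00892802  0.          0.          0.          0.        ]
wrist [[0.331, 0.908, 0.255, 0.276], [-0.944, 0.319, 0.088, -0.564], [-0.001, -0.27, 0.963, 0.384], [0.0, 0.0, 0.0, 1.0]] 297.96023152598957 [0.00763642 0.         0.         0.         0.        ]
{'time': 0.15, 'qpos': array([-1.25198867e+00,  4.23695092e-01,  1.63049791e+00,  1.31725462e-05,
        1.08854831e+00, -1.89864863e-02]), 'qvel': array([ 0.0003235 , -0.00039407, -0.00263242,  0.00018042,  0.00120972,
        0.00091594]), 'tau': array([-2.27419628e-04, -5.44983280e+01, -2.73919737e+01,  6.44135708e-02,
        2.05008482e-02, -6.93340553e-05]), 'ee_pos': array([ 0.20703492, -0.58927388,  0.22206815]), 'tcp_rot': array([-3.14155918e+00,  1.14822598e-03, -1.23300828e+00]), 'contact_force': array([-0.06800364,  0.41662757,  0.24123939]), 'wrist_torque': array([ 0.01139489, -0.003128  ,  0.01375769]), 'gripper_width': 1.0010951381290591}
```

View pics/top0.png

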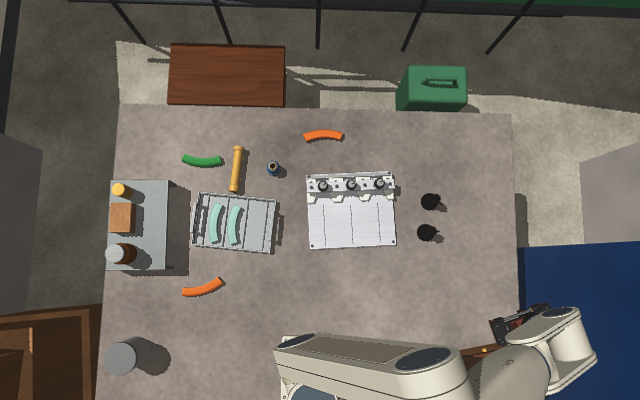

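View pics/scene0.png

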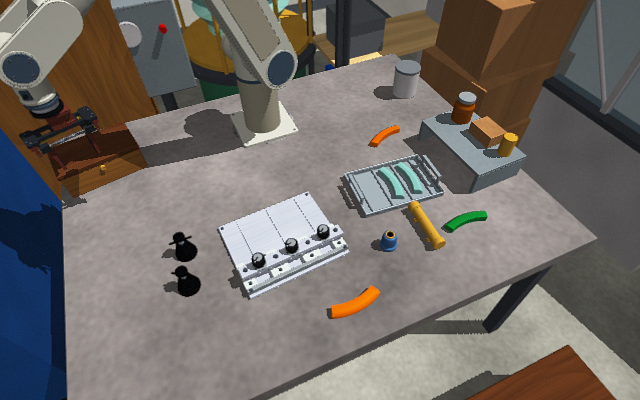

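The top view shows two pale turquoise prisms in the tray, at (216,224) and (235,226). The look-alikes are orange at (323,135) and (203,287) and green at (202,160), all outside the tray, so I'm rejecting those. The jig knobs are at about (323,185), (351,184) and (379,183), and the shelf is at (138,225).

```bash
python3 - <<'E'
from h import *
d=dict(np.load('pics/top0.npz')); c=d['color']; hsv=cv2.cvtColor(c,cv2.COLOR_BGR2HSV)
m=cv2.inRange(hsv,(75,40,120),(100,255,255)); m[:, :190]=0; m[:185]=0; m[260:]=0; m[:,285:]=0
n,l,s,ce=cv2.connectedComponentsWithStats(m)
for i in range(1,n):
    if s[i,4]<60: continue
    ys,xs=np.nonzero(l==i); P=onplane(d,np.c_[xs,ys],.024)
    r=cv2.minAreaRect(P[:,:2].astype(np.float32)); print('prism',s[i],P.mean(0),r)
def show(n,uv): 
    print(n,np.round(pts(d,uv),3).tolist())
show('tray corners',[(197,193),(279,199),(273,253),(192,247)])
show('shelf',[(167,182),(168,268),(110,181),(110,268)])
show('knobs',[(322,184),(350,183),(379,182)])
show('jig corners',[(308,174),(394,172),(396,244),(309,249)])
show('jacks/tube/socket',[(430,200),(427,232),(238,148),(235,188),(273,168)])
E
```

```text
prism [209 202  13  41 302] [0.50003556 0.36437663 0.024     ] ((0.5013301372528076, 0.3637877106666565), (0.03730550408363342, 0.1447433978319168), 86.16901397705078)
prism [227 204  14  40 304] [0.49510308 0.29744814 0.024     ] ((0.49737462401390076, 0.29641905426979065), (0.03897700086236, 0.14125065505504608), 86.02120971679688)
tray corners [[0.61, 0.439, -0.009], [0.593, 0.135, -0.003], [0.395, 0.15, 0.004], [0.38, 0.014, 1.512]]
shelf [[0.632, 0.519, 0.086], [0.336, 0.504, 0.061], [0.63, 0.712, 0.092], [0.333, 0.691, 0.086]]
knobs [[0.635, -0.02, 0.098], [0.642, -0.118, 0.094], [0.647, -0.22, 0.094]]
jig corners [[0.69, 0.03, -0.002], [0.705, -0.292, -0.0], [0.436, -0.298, -0.001], [0.412, 0.02, 0.005]]
jacks/tube/socket [[0.594, -0.41, 0.054], [0.476, -0.39, 0.084], [0.773, 0.288, 0.034], [0.623, 0.29, 0.042], [0.698, 0.156, 0.05]]
```

```bash
python3 - <<'E'
from h import *
a=cv2.imread('pics/top0.png')
cv2.imwrite('pics/topcrop0.png',cv2.resize(a[125:275,100:300],None,fx=4,fy=4,interpolation=cv2.INTER_CUBIC))
E
```

```text
(no output)
```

View pics/topcrop0.png

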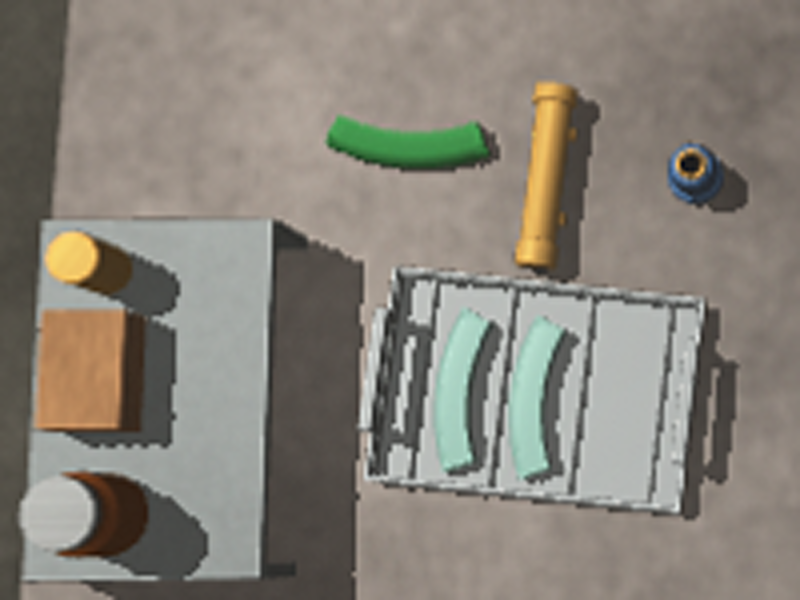

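```bash
cat > go.py <<'E'
import sys
from h import *
from scipy.spatial.transform import Rotation as R
def go(x,y,z,yaw,s=None):
    s=s or get_state(); p=np.array(s['ee_pos']); r=R.from_euler('xyz',s['tcp_rot'])
    d=r.inv().apply(np.array([x,y,z])-p)/.25
    dy=(yaw-s['tcp_rot'][2]+np.pi)%(2*np.pi)-np.pi
    print('->',(x,y,z,yaw),'row',np.round(d,3).tolist(),'spin',round(-dy/np.pi,3))
if __name__=='__main__':
    s=get_state(); print('t',round(s['time'],2),'pos',np.round(s['ee_pos'],4),'rot',np.round(s['tcp_rot'],3),'w',round(s['gripper_width'],3),'F',np.round(s['contact_force'],1),'q6',round(s['qpos'][5],2))
    a=[float(v) for v in sys.argv[1:]]
    for i in range(0,len(a),4): go(*a[i:i+4],s=s)
E
python3 go.py .45 -.45 .35 -.5 .5 .1 .38 1.57
```

```text
t 0.15 pos [ 0.207  -0.5893  0.2221] rot [-3.142e+00  1.000e-03 -1.233e+00] w 1.001 F [-0.1  0.4  0.2] q6 -0.02
-> (0.45, -0.45, 0.35, -0.5) row [-0.204, -1.102, -0.511] spin -0.233
-> (0.5, 0.1, 0.38, 1.57) row [-2.214, -2.019, -0.629] spin -0.892
```

Request:
apply_moves:
  commands:
    - [1,-0.2,-1.0,-0.5,-0.23]
    - [1,-0.2,-1.0,-0.5,-0.23]
    - [1,-0.2,-1.0,-0.5,-0.23]
    - [1,-0.2,-1.0,-0.5,-0.23]
    - [1,-0.2,-1.0,-0.5,-0.23]

```text
time: 0.65
ee_pos: [0.4015, -0.4736, 0.3331]
tcp_rot: [-3.141, 0.001, -0.505]
contact_force: [-0.1, -0.8, 0.2]
gripper_width: 1.0
```

```bash
python3 go.py .5 0.1 .38 1.57
```

```text
t 0.65 pos [ 0.4015 -0.4736  0.3331] rot [-3.141e+00  1.000e-03 -5.050e-01] w 1.0 F [-0.1 -0.8  0.2] q6 -0.38
-> (0.5, 0.1, 0.38, 1.57) row [-0.765, -2.199, -0.185] spin -0.66
```

Request:
apply_moves:
  commands:
    - [1,-0.35,-1.0,-0.19,-0.24]
    - [1,-0.35,-1.0,-0.19,-0.24]
    - [1,-0.35,-1.0,-0.19,-0.24]
    - [1,-0.35,-1.0,-0.19,-0.24]
    - [1,-0.35,-1.0,-0.19,-0.24]

```text
time: 1.15
ee_pos: [0.4422, -0.2306, 0.3774]
tcp_rot: [-3.14, 0.0, 0.245]
contact_force: [-0.3, -0.2, 0.9]
gripper_width: 1.0
```

```bash
python3 go.py .48 0.1 .38 1.57
```

```text
t 1.15 pos [ 0.4422 -0.2306  0.3774] rot [-3.14   0.     0.245] w 1.0 F [-0.3 -0.2  0.9] q6 -0.75
-> (0.48, 0.1, 0.38, 1.57) row [0.468, -1.246, -0.009] spin -0.422
```

Request:
apply_moves:
  commands:
    - [1,0.38,-1.0,0,-0.422]
    - [1,0.38,-1.0,0,-0.422]
    - [1,0.38,-1.0,0,-0.422]
    - [1,0.38,-1.0,0,-0.422]
    - [1,0.38,-1.0,0,-0.422]

```text
time: 1.65
ee_pos: [0.4709, 0.0177, 0.3778]
tcp_rot: [-3.14, -0.001, 0.996]
contact_force: [0.5, -0.2, 0.3]
gripper_width: 0.999
```

Request:
apply_moves:
  commands:
    - [1,0.2,0,0,-0.183]
    - [1,0.2,0,0,-0.183]
    - [1,0.2,0,0,-0.183]
    - [1,0.2,0,0,-0.183]
    - [1,0.2,0,0,-0.183]

```text
time: 2.15
ee_pos: [0.4979, 0.0599, 0.3775]
tcp_rot: [-3.141, -0.001, 1.572]
contact_force: [0.1, 0.3, -0.5]
gripper_width: 1.002
```

```bash
python3 go.py; python3 -c "
from h import *
d=snap('wrist','w1.png');print(np.round(d['world_from_camera'],3).tolist())"
```

```text
t 2.15 pos [0.4979 0.0599 0.3775] rot [-3.141e+00 -1.000e-03  1.572e+00] w 1.002 F [ 0.1  0.3 -0.5] q6 -1.48
[[-0.001, -0.963, -0.269, 0.423], [1.0, -0.001, -0.002, 0.06], [0.001, -0.269, 0.963, 0.539], [0.0, 0.0, 0.0, 1.0]]
```

View pics/w1.png

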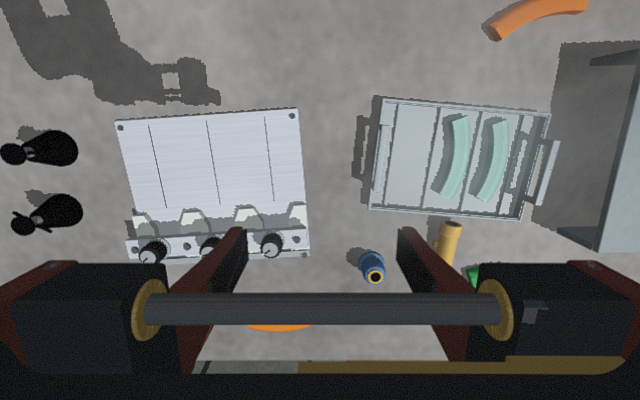

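The wrist view is upside down, with the robot at the top. It shows the jig bed with three dark centre lines (from (150,122), (208,120) and (265,118) down to their knobs), and the tray with two prisms at (455,155) and (490,158). I'll measure from this view.

```bash
python3 - <<'E'
from h import *
d=dict(np.load('pics/w1.npz')); c=d['color']; hsv=cv2.cvtColor(c,cv2.COLOR_BGR2HSV)
m=cv2.inRange(hsv,(75,35,120),(100,255,255)); m[:, :420]=0; m[215:]=0; m[:90]=0; m[:,530:]=0
n,l,s,ce=cv2.connectedComponentsWithStats(m)
for i in range(1,n):
    if s[i,4]<100: continue
    ys,xs=np.nonzero(l==i); P=pts(d,np.c_[xs,ys]); 
    Q=onplane(d,np.c_[xs,ys],.024)
    r=cv2.minAreaRect(Q[:,:2].astype(np.float32)); print('prism',s[i],'zmed',np.median(P[:,2]),np.percentile(P[:,2],95),'mean',Q.mean(0)[:2],r)
    # mid: points near chord middle
    a=np.deg2rad(r[2]); 
g=cv2.cvtColor(c,cv2.COLOR_BGR2GRAY); bh=cv2.morphologyEx(g,cv2.MORPH_BLACKHAT,np.ones((9,9),np.uint8))
for n,u0,u1,v1,k in [('b3',150,166,207,0),('b2',208,222,207,0),('b1',265,273,200,0)]:
    L=[]
    for v in range(128,200,2):
        uc=u0+(u1-u0)*(v-122)/(v1-122); w=np.arange(int(uc)-6,int(uc)+7); b=bh[v,w].astype(float)
        if b.max()>15: b[b<.4*b.max()]=0; L.append(((b*w).sum()/b.sum(),v))
    P=onplane(d,L,.012); f=np.polyfit(P[:,0],P[:,1],1); print(n,len(L),'yaw',np.arctan(f[0]),'y at x=.45,.635',np.polyval(f,[.45,.635]),'res',np.std(P[:,1]-np.polyval(f,P[:,0])))
def edge(uv,n): print(n,np.round(pts(d,uv),4).tolist(), [round(float(d['range_z'][v,u]),3) for u,v in uv])
print('bed front corners',onplane(d,[(117,118),(299,107)],.012))
edge([(270,228),(152,244),(270,245),(151,256)],'knobs')
print('tray corners', np.round(onplane(d,[(375,96),(550,113),(369,207),(525,221)],.02),4).tolist())
print('handle right(-y)',np.round(onplane(d,[(384,127),(381,180)],.056),4).tolist(),'left',np.round(onplane(d,[(555,142),(540,200)],.056),4).tolist())
print('shelf front', pts(d,[(632,150),(615,215)]))
cv2.imwrite('pics/w1crop.png',cv2.resize(c[90:280,100:560],(800,330),interpolation=cv2.INTER_CUBIC))
E
```

```text
prism [ 439  116   32   84 1299] zmed 0.02344717563286991 0.02531211613857911 mean [0.49550639 0.29612046] ((0.4979444742202759, 0.2949598729610443), (0.04065161198377609, 0.1442261040210724), 86.05086517333984)
prism [ 476  119   33   84 1256] zmed 0.023543834123163243 0.02533950943312835 mean [0.50067014 0.36260464] ((0.5030835866928101, 0.3611743152141571), (0.03891252726316452, 0.1449064016342163), 85.6890640258789)
b3 36 yaw 0.06773881682331719 y at x=.45,.635 [-0.23641857 -0.22386769] res 0.00019710046489736162
b2 36 yaw 0.06837723306654758 y at x=.45,.635 [-0.13663912 -0.12396958] res 0.000250597775004121
b1 36 yaw 0.06981431868147853 y at x=.45,.635 [-0.03620973 -0.02327306] res 0.00027155753158763406
bed front corners [[ 0.43052232 -0.28754826  0.012     ]
 [ 0.41171481  0.0224477   0.012     ]]
knobs [[0.6172, -0.0303, 0.0463], [0.6298, -0.2183, 0.086], [0.6258, -0.022, 0.0986], [0.6451, -0.2154, 0.0986]] [0.527, 0.492, 0.479, 0.484]
tray corners [[0.3944, 0.1489, 0.02], [0.4216, 0.4424, 0.02], [0.5865, 0.1474, 0.02], [0.6132, 0.4364, 0.02]]
handle right(-y) [[0.4427, 0.1593, 0.056], [0.5282, 0.1592, 0.056]] left [[0.4662, 0.4331, 0.056], [0.5625, 0.4285, 0.056]]
shelf front [[0.47502761 0.52254846 0.09055809]
 [0.57744805 0.52564526 0.08964198]]
```

View pics/w1crop.png

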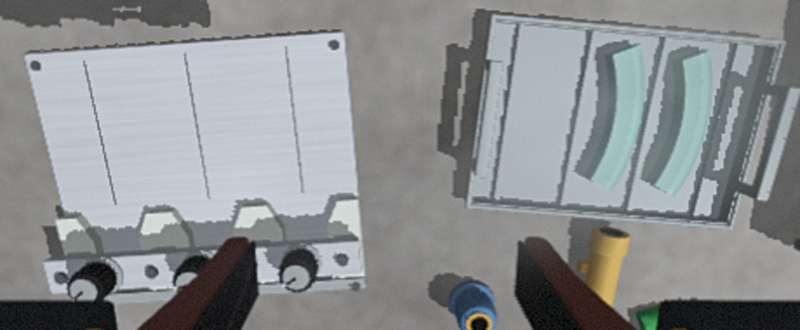

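```bash
python3 go.py .4985 .304 .09 1.502
```

```text
t 2.2 pos [0.498  0.0598 0.3776] rot [-3.141e+00 -1.000e-03  1.568e+00] w 0.999 F [-0.1 -0.5 -0.4] q6 -1.47
-> (0.4985, 0.304, 0.09, 1.502) row [0.975, 0.0, 1.152] spin 0.021
```

Request:
apply_moves:
  commands:
    - [0.15,0.975,0,0.8,0.021]
    - [0.15,0.975,0,0.8,0.021]
    - [0.15,0.975,0,0.8,0.021]
    - [0.15,0.975,0,0.8,0.021]
    - [0.15,0.975,0,0.8,0.021]

```text
time: 2.7
ee_pos: [0.4983, 0.2544, 0.2184]
tcp_rot: [-3.141, -0.002, 1.497]
contact_force: [0.1, 0.3, 0.2]
gripper_width: 0.595
```

Request:
apply_moves:
  commands:
    - [0.15,0.23,0,0.3,0]
    - [0.15,0.23,0,0.3,0]
    - [0.15,0.23,0,0.3,0]
    - [0.15,0.23,0,0.3,0]

```text
time: 3.1
ee_pos: [0.502, 0.3116, 0.1427]
tcp_rot: [-3.139, -0.0, 1.496]
contact_force: [-0.1, -0.5, 0.2]
gripper_width: 0.575
```

```bash
python3 go.py .4985 .304 .0115 1.502;python3 -c "
from h import *
d=snap('wrist','w2.png')"
```

```text
t 3.1 pos [0.502  0.3116 0.1427] rot [-3.139 -0.     1.496] w 0.575 F [-0.1 -0.5  0.2] q6 -0.96
-> (0.4985, 0.304, 0.0115, 1.502) row [-0.032, -0.01, 0.525] spin -0.002
```

View pics/w2.png

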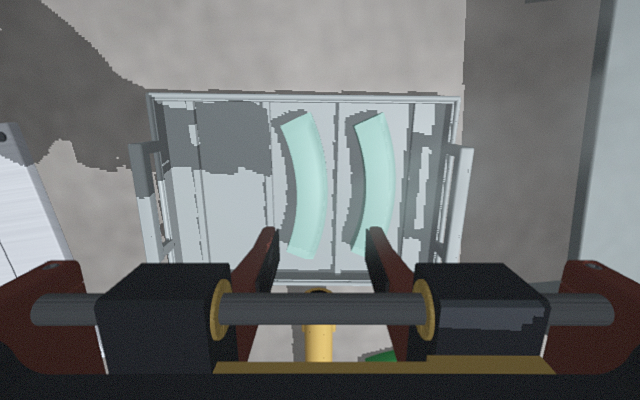

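The fingers straddle the right-hand prism at (305,185), and the neighbouring prism at (375,185) is just to the right of the right finger. I'll refine the prism position from this frame.

```bash
cat > fit.py <<'E'
from h import *
def prisms(d,lo=(75,30,110),hi=(100,255,255),zt=.024,roi=None):
    # middle-of-chord crossing of the prism on top plane -> y range at mid
    hsv=cv2.cvtColor(d['color'],cv2.COLOR_BGR2HSV); m=cv2.inRange(hsv,lo,hi)
    n,l,s,_=cv2.connectedComponentsWithStats(m)
    for i in range(1,n):
        if s[i,4]<400: continue
        ys,xs=np.nonzero(l==i); Q=onplane(d,np.c_[xs,ys],zt)[:,:2]
        r=cv2.minAreaRect(Q.astype(np.float32))
        if not .12<max(r[1])<.17: continue
        b=cv2.boxPoints(r); e=b[1]-b[0] if np.linalg.norm(b[1]-b[0])>np.linalg.norm(b[2]-b[1]) else b[2]-b[1]
        yaw=np.arctan(e[1]/e[0]); c=np.array(r[0]); ex=np.array([np.cos(yaw),np.sin(yaw)]); ey=np.array([-ex[1],ex[0]])
        L=np.c_[(Q-c)@ex,(Q-c)@ey]; k=abs(L[:,0])<.008
        print('prism px',s[i,:4].tolist(),'c',np.round(c,4),'yaw',round(yaw,3),'size',np.round(r[1],4),'mid-y range',np.round([L[k,1].min(),L[k,1].max()],4))
if __name__=='__main__':
    import sys
    prisms(dict(np.load(sys.argv[1])),zt=float(sys.argv[2]))
E
python3 fit.py pics/w2.npz .024
```

```text
prism px [280, 112, 48, 147] c [0.4969 0.2965] yaw -0.063 size [0.0427 0.1454] mid-y range [-0.0091  0.0214]
prism px [348, 112, 48, 145] c [0.5006 0.3622] yaw -0.098 size [0.043  0.1433] mid-y range [-0.0135  0.0215]
```

Request:
apply_moves:
  commands:
    - [0.15,-0.034,-0.014,0.3,0]
    - [0.15,-0.034,-0.014,0.4,0]
    - [0.15,-0.034,-0.014,0.5,0]
    - [0.15,-0.034,-0.014,0.525,0]
    - [0.15,-0.034,-0.014,0.525,0]

```text
time: 3.65
ee_pos: [0.4997, 0.303, 0.014]
tcp_rot: [3.141, -0.002, 1.494]
contact_force: [-0.1, 0.6, 0.6]
gripper_width: 0.573
```

```bash
python3 go.py .4975 .303 .0115 1.504
```

```text
t 3.65 pos [0.4997 0.303  0.014 ] rot [ 3.141e+00 -2.000e-03  1.494e+00] w 0.573 F [-0.1  0.6  0.6] q6 -0.97
-> (0.4975, 0.303, 0.0115, 1.504) row [-0.001, -0.009, 0.01] spin -0.003
```

Request:
apply_moves:
  commands:
    - [0.15,0,-0.01,0.014,0]
    - [-1,0,-0.01,0.014,0]
    - [-1,0,-0.01,0.014,0]
    - [-1,0,-0.01,0.014,0]
    - [-1,0,-0.01,0.014,0]
  squeeze: 40

```text
time: 4.15
ee_pos: [0.4977, 0.3035, 0.0115]
tcp_rot: [3.14, -0.003, 1.494]
contact_force: [-1.2, -0.8, 7.2]
gripper_width: 0.333
```

Request:
apply_moves:
  commands:
    - [-1,0,0,0,0]
    - [-1,0,0,-0.04,0]
    - [-1,0,0,-0.12,0]
    - [-1,0,0,-0.26,0]
    - [-1,0,0,-0.26,0]

```text
time: 4.65
ee_pos: [0.5, 0.3048, 0.0806]
tcp_rot: [3.134, -0.007, 1.494]
contact_force: [1.2, 0.5, -1.5]
gripper_width: 0.34
```

```bash
python3 go.py .545 -.130 .08 1.639
```

```text
t 4.65 pos [0.5    0.3048 0.0806] rot [ 3.134 -0.007  1.494] w 0.34 F [ 1.2  0.5 -1.5] q6 -0.97
-> (0.545, -0.13, 0.08, 1.639) row [-1.72, 0.313, -0.007] spin -0.046
```

Request:
apply_moves:
  commands:
    - [-1,-0.2,0.04,-0.02,0]
    - [-1,-0.4,0.08,-0.02,-0.01]
    - [-1,-0.6,0.12,-0.02,-0.02]
    - [-1,-0.8,0.16,-0.02,-0.03]
    - [-1,-1,0.2,-0.02,-0.046]

```text
time: 5.15
ee_pos: [0.5296, 0.0545, 0.084]
tcp_rot: [3.134, -0.006, 1.641]
contact_force: [0.5, 0.1, -1.7]
gripper_width: 0.338
```

```bash
python3 go.py .557 -.1225 .06 1.639 .557 -.1225 .017 1.639
```

```text
t 5.15 pos [0.5296 0.0545 0.084 ] rot [ 3.134 -0.006  1.641] w 0.338 F [ 0.5  0.1 -1.7] q6 -1.57
-> (0.557, -0.1225, 0.06, 1.639) row [-0.714, 0.059, 0.092] spin 0.001
-> (0.557, -0.1225, 0.017, 1.639) row [-0.715, 0.058, 0.264] spin 0.001
```

Request:
apply_moves:
  commands:
    - [-1,-0.2,0.02,0.03,0]
    - [-1,-0.4,0.04,0.05,0]
    - [-1,-0.6,0.05,0.07,0]
    - [-1,-0.715,0.059,0.1,0]
    - [-1,-0.715,0.059,0.15,0]

```text
time: 5.65
ee_pos: [0.5553, -0.1257, 0.0446]
tcp_rot: [3.137, -0.006, 1.637]
contact_force: [-1.2, -1.8, 1.5]
gripper_width: 0.333
```

```bash
python3 go.py .557 -.1225 .0205 1.639; python3 - <<'E'
from h import *
d=snap('wrist','w3.png')
E
python3 fit.py pics/w3.npz .060
```

```text
t 5.65 pos [ 0.5553 -0.1257  0.0446] rot [ 3.137 -0.006  1.637] w 0.333 F [-1.2 -1.8  1.5] q6 -1.89
-> (0.557, -0.1225, 0.0205, 1.639) row [0.012, 0.007, 0.097] spin -0.001
```

View pics/w3.png

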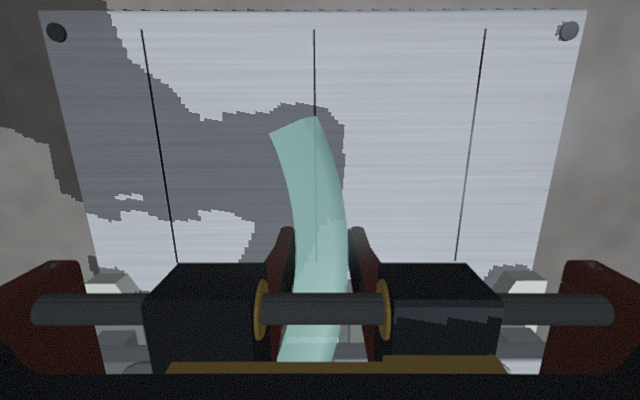

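The prism is held over bay 2 and lined up with the centre line, with its rear corner at (316,117). I'll lower it onto the bed and slide it forward.

Request:
apply_moves:
  commands:
    - [-1,0.012,0.007,0.06,0]
    - [-1,0.012,0.007,0.097,0]
    - [-1,0.012,0.007,0.1,0]
    - [-1,0.012,0.02,0.1,0]
    - [-1,0.012,0.04,0.1,0]

```text
time: 6.2
ee_pos: [0.5634, -0.1233, 0.0224]
tcp_rot: [3.14, -0.003, 1.638]
contact_force: [-32.2, -22.1, 53.8]
gripper_width: 0.346
```

```bash
python3 go.py .575 -.1212 .0195 1.639
```

```text
t 6.2 pos [ 0.5634 -0.1233  0.0224] rot [ 3.140e+00 -3.000e-03  1.638e+00] w 0.346 F [-32.2 -22.1  53.8] q6 -1.88
-> (0.575, -0.1212, 0.0195, 1.639) row [0.005, 0.047, 0.012] spin -0.0
```

Request:
apply_moves:
  commands:
    - [-1,0,-0.04,-0.04,0]
    - [-1,0,-0.06,-0.06,0]
    - [-1,0,-0.06,-0.06,0]

```text
time: 6.5
ee_pos: [0.5481, -0.124, 0.0376]
tcp_rot: [3.14, -0.003, 1.638]
contact_force: [-0.6, -0.2, -2.7]
gripper_width: 0.345
```

```bash
python3 go.py .54 -.124 .05 1.639; python3 - <<'E'
from h import *
d=snap('scene','s4.png'); a=d['color'][190:310,200:360]
cv2.imwrite('pics/s4c.png',cv2.resize(a,None,fx=5,fy=5,interpolation=cv2.INTER_CUBIC))
E
```

```text
t 6.5 pos [ 0.5481 -0.124   0.0376] rot [ 3.140e+00 -3.000e-03  1.638e+00] w 0.345 F [-0.6 -0.2 -2.7] q6 -1.89
-> (0.54, -0.124, 0.05, 1.639) row [0.002, -0.032, -0.05] spin -0.0
```

View pics/s4c.png

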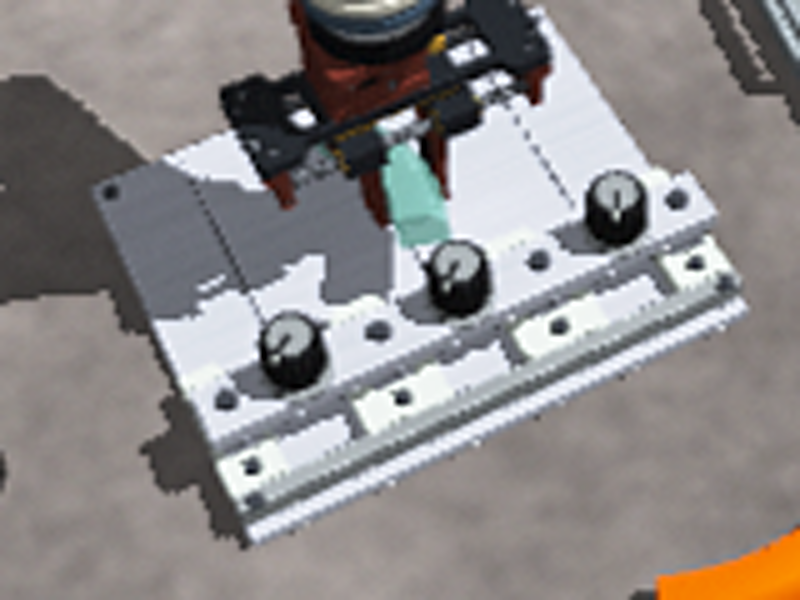

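The prism's front end was brought down against the bridge edge because I lowered it too far forward. It is free again. I'll back off, check its pose in the grip, and lower it further back.

Request:
apply_moves:
  commands:
    - [-1,0.002,-0.06,-0.01,0]
    - [-1,0.002,-0.06,-0.01,0]
    - [-1,0.002,-0.06,-0.01,0]

```text
time: 6.85
ee_pos: [0.5336, -0.1241, 0.039]
tcp_rot: [3.14, -0.003, 1.639]
contact_force: [0.1, -0.0, -1.9]
gripper_width: 0.343
```

```bash
python3 go.py .535 -.124 .0195 1.639; python3 - <<'E'
from h import *
d=snap('wrist','w5.png')
hsv=cv2.cvtColor(d['color'],cv2.COLOR_BGR2HSV); m=cv2.inRange(hsv,(75,30,110),(100,255,255)); m[260:]=0; m[:,:220]=0; m[:,400:]=0
ys,xs=np.nonzero(m); P=pts(d,np.c_[xs,ys]); 
for v in range(ys.min(),260,20):
    k=(ys>=v)&(ys<v+8); Q=P[k]; top=Q[Q[:,2]>np.percentile(Q[:,2],50)-.003]; print(v,'x',Q[:,0].mean().round(4),'y',Q[:,1].min().round(4),Q[:,1].max().round(4),'z',np.round(np.percentile(Q[:,2],[10,50,90]),4))
print(P[ys.argmin()], proj(d,get_state()['ee_pos']))
E
```

```text
t 6.85 pos [ 0.5336 -0.1241  0.039 ] rot [ 3.140e+00 -3.000e-03  1.639e+00] w 0.343 F [ 0.1 -0.  -1.9] q6 -1.9
-> (0.535, -0.124, 0.0195, 1.639) row [-0.0, 0.005, 0.078] spin -0.0
102 x 0.456 y -0.1489 -0.132 z [0.04   0.0448 0.0485]
122 x 0.4655 y -0.1675 -0.1256 z [0.046  0.0511 0.0522]
142 x 0.4746 y -0.1618 -0.1205 z [0.049  0.0543 0.0556]
162 x 0.4839 y -0.1567 -0.1149 z [0.0522 0.0574 0.0586]
182 x 0.4929 y -0.1525 -0.1106 z [0.0558 0.0606 0.0618]
202 x 0.5021 y -0.1493 -0.1066 z [0.059  0.0638 0.065 ]
222 x 0.5107 y -0.1412 -0.1041 z [0.0625 0.067  0.0682]
242 x 0.5195 y -0.1395 -0.1091 z [0.0658 0.0702 0.0714]
[ 0.45379115 -0.13620703  0.04226523] [[320.14334995 245.93328927]]
```

View pics/w5.png

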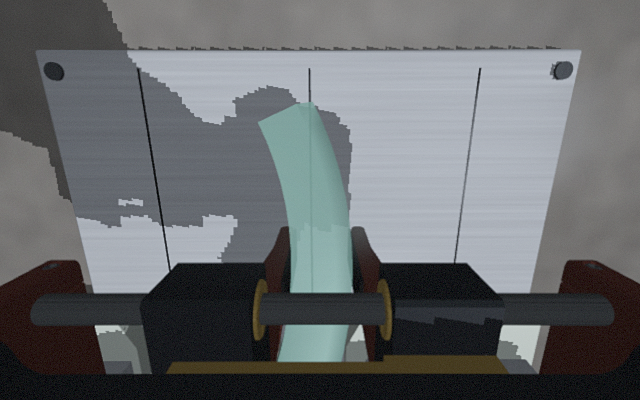

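The prism has pitched nose-up by about 0.4 rad in the jaws. I'll lower it with a weak grip so the bed levels it.

Request:
apply_moves:
  commands:
    - [-1,0,-0.015,0.03,0]
    - [-1,0,-0.015,0.03,0]
    - [-1,0,-0.015,0.045,0]
    - [-1,0,-0.015,0.06,0]
    - [-1,0,-0.015,0.076,0]
  squeeze: 5

```text
time: 7.4
ee_pos: [0.531, -0.1244, 0.0204]
tcp_rot: [3.139, -0.003, 1.638]
contact_force: [-0.0, 3.4, 7.3]
gripper_width: 0.349
```

```bash
cat > pit.py <<'E'
from h import *
import sys
d=snap('wrist',sys.argv[1]+'.png')
hsv=cv2.cvtColor(d['color'],cv2.COLOR_BGR2HSV); m=cv2.inRange(hsv,(75,30,110),(100,255,255)); m[260:]=0; m[:,:200]=0; m[:,420:]=0
n,l,s,_=cv2.connectedComponentsWithStats(m); i=1+s[1:,4].argmax(); ys,xs=np.nonzero(l==i); P=pts(d,np.c_[xs,ys])
for v in range(ys.min(),ys.max()-5,25):
    k=(ys>=v)&(ys<v+6); Q=P[k]; print(v,'x',Q[:,0].mean().round(4),'y',Q[:,1].min().round(4),Q[:,1].max().round(4),'z90',np.round(np.percentile(Q[:,2],90),4))
E
python3 go.py .53 -.124 .0195 1.639; python3 pit.py w6
```

```text
t 7.4 pos [ 0.531  -0.1244  0.0204] rot [ 3.139e+00 -3.000e-03  1.638e+00] w 0.349 F [-0.   3.4  7.3] q6 -1.9
-> (0.53, -0.124, 0.0195, 1.639) row [0.002, -0.004, 0.003] spin -0.0
103 x 0.4533 y -0.1423 -0.1346 z90 0.0277
128 x 0.4655 y -0.1646 -0.1272 z90 0.0325
153 x 0.4774 y -0.1595 -0.1211 z90 0.0325
178 x 0.49 y -0.1527 -0.1159 z90 0.0326
203 x 0.5033 y -0.147 -0.1116 z90 0.0324
228 x 0.5177 y -0.1412 -0.1082 z90 0.0323
253 x 0.5324 y -0.1384 -0.108 z90 0.0323
```

Level now: the top is at z 0.032 all along. I'll re-grip lower and slide it in.

Request:
apply_moves:
  commands:
    - [0.0,0.002,0,0,0]
    - [0.0,0.002,0,0.026,0]
    - [0.0,0.002,0,0.026,0]
    - [-1,0.002,0,0.026,0]
    - [-1,0.002,0,0.026,0]
  squeeze: 15

```text
time: 7.95
ee_pos: [0.5309, -0.1239, 0.0134]
tcp_rot: [3.139, -0.003, 1.639]
contact_force: [-1.0, -1.2, -0.6]
gripper_width: 0.355
```

Request:
apply_moves:
  commands:
    - [-1,0,0,0,0]
    - [-1,0,0.04,0,0]
    - [-1,0,0.08,0,0]
    - [-1,0,0.12,0,0]
    - [-1,0,0.15,0,0]

```text
time: 8.45
ee_pos: [0.5697, -0.1213, 0.0135]
tcp_rot: [3.138, -0.003, 1.639]
contact_force: [-0.1, 0.4, -1.7]
gripper_width: 0.344
```

```bash
python3 go.py .57 -.1212 .0195 1.639; python3 pit.py w7
```

```text
t 8.45 pos [ 0.5697 -0.1213  0.0135] rot [ 3.138e+00 -3.000e-03  1.639e+00] w 0.344 F [-0.1  0.4 -1.7] q6 -1.88
-> (0.57, -0.1212, 0.0195, 1.639) row [0.0, 0.001, -0.024] spin -0.0
103 x 0.4921 y -0.1373 -0.1306 z90 0.0284
128 x 0.5037 y -0.1612 -0.1237 z90 0.0326
153 x 0.5151 y -0.1564 -0.1177 z90 0.0326
178 x 0.527 y -0.1497 -0.1128 z90 0.0326
203 x 0.54 y -0.1443 -0.1087 z90 0.0326
228 x 0.5534 y -0.1387 -0.1058 z90 0.0325
253 x 0.567 y -0.1359 -0.1058 z90 0.0326
```

Request:
apply_moves:
  commands:
    - [0.1,0,0,0,0]
    - [0.1,0,0,0,0]
    - [0.1,0,0,-0.12,0]
    - [0.1,0,0,-0.18,0]
    - [-1,0,-0.2,-0.18,0]

```text
time: 9.0
ee_pos: [0.5284, -0.1263, 0.0619]
tcp_rot: [3.124, 0.002, 1.64]
contact_force: [0.7, -0.7, -1.7]
gripper_width: 0.489
```

```bash
python3 go.py .468 -.1296 .06 1.639 .468 -.1296 .018 1.639
```

```text
t 9.0 pos [ 0.5284 -0.1263  0.0619] rot [3.124e+00 2.000e-03 1.640e+00] w 0.489 F [ 0.7 -0.7 -1.7] q6 -1.9
-> (0.468, -0.1296, 0.06, 1.639) row [0.004, -0.242, 0.003] spin 0.0
-> (0.468, -0.1296, 0.018, 1.639) row [0.004, -0.245, 0.171] spin 0.0
```

Request:
apply_moves:
  commands:
    - [-1,0.004,-0.17,0,0]
    - [-1,0.004,-0.245,0,0]
    - [-1,0.004,-0.245,0.1,0]
    - [-1,0.004,-0.245,0.171,0]
    - [-1,0.004,-0.245,0.171,0]

```text
time: 9.5
ee_pos: [0.4667, -0.1293, 0.017]
tcp_rot: [3.126, 0.001, 1.64]
contact_force: [0.7, -0.2, -0.2]
gripper_width: 0.047
```

Request:
apply_moves:
  commands:
    - [-1,0,0,0,0]
    - [-1,0,0.05,0,0]
    - [-1,0,0.08,0,0]
    - [-1,0,0.11,0,0]
    - [-1,0,0.14,0,0]

```text
time: 10.0
ee_pos: [0.5024, -0.1268, 0.0179]
tcp_rot: [3.126, 0.001, 1.64]
contact_force: [-3.0, -0.0, 2.2]
gripper_width: 0.005
```

```bash
python3 go.py .517 -.1262 .018 1.639; python3 pit.py w8
```

```text
t 10.0 pos [ 0.5024 -0.1268  0.0179] rot [3.126e+00 1.000e-03 1.640e+00] w 0.005 F [-3.  -0.   2.2] q6 -1.92
-> (0.517, -0.1262, 0.018, 1.639) row [-0.002, 0.058, 0.0] spin 0.0
```

Request:
apply_moves:
  commands:
    - [-1,0,0.02,0,0]
    - [-1,0,0.035,0,0]
    - [-1,0,0.045,0,0]
    - [-1,0,0.05,0,0]

```text
time: 10.45
ee_pos: [0.5165, -0.1261, 0.0182]
tcp_rot: [3.124, 0.001, 1.64]
contact_force: [-1.0, -0.2, -0.3]
gripper_width: 0.008
```

Request:
apply_moves:
  commands:
    - [-1,0,0.005,0,0]
    - [-1,0,0.01,0,0]
    - [-1,0,0.015,0,0]

```text
time: 10.75
ee_pos: [0.519, -0.1257, 0.018]
tcp_rot: [3.127, 0.001, 1.64]
contact_force: [-8.1, -1.7, 3.0]
gripper_width: 0.003
```

Request:
apply_moves:
  commands:
    - [-1,0,0.005,0,0]
    - [-1,0,0.01,0,0]
    - [-1,0,0.01,0,0]

```text
time: 11.05
ee_pos: [0.5191, -0.1255, 0.0178]
tcp_rot: [3.131, -0.0, 1.641]
contact_force: [-7.9, -2.8, 7.1]
gripper_width: 0.003
```

Request:
apply_moves:
  commands:
    - [-1,0,0.015,0,0]
    - [-1,0,0.02,0,0]
    - [-1,0,-0.06,0,0]
    - [-1,0,-0.06,-0.2,0]
    - [0.2,0,-0.06,-0.4,0]

```text
time: 11.55
ee_pos: [0.5018, -0.1264, 0.1174]
tcp_rot: [3.135, -0.001, 1.64]
contact_force: [0.8, -0.9, 0.1]
gripper_width: 0.061
```

```bash
python3 go.py .6387 -.124 .13 2.35; python3 pit.py w9; python3 - <<'E'
from h import *
d=snap('scene','s9.png'); a=d['color'][190:300,210:360]
b=cv2.imread('pics/w9.png')[150:330]
cv2.imwrite('pics/s9c.png',np.vstack([cv2.resize(a,(520,381),interpolation=cv2.INTER_CUBIC),cv2.resize(b,(520,146))]))
E
```

```text
t 11.55 pos [ 0.5018 -0.1264  0.1174] rot [ 3.135e+00 -1.000e-03  1.640e+00] w 0.061 F [ 0.8 -0.9  0.1] q6 -1.92
-> (0.6387, -0.124, 0.13, 2.35) row [-0.028, 0.547, -0.047] spin -0.226
225 x 0.5317 y -0.13 -0.1268 z90 0.0164
250 x 0.5514 y -0.1263 -0.1178 z90 0.0297
```

View pics/s9c.png

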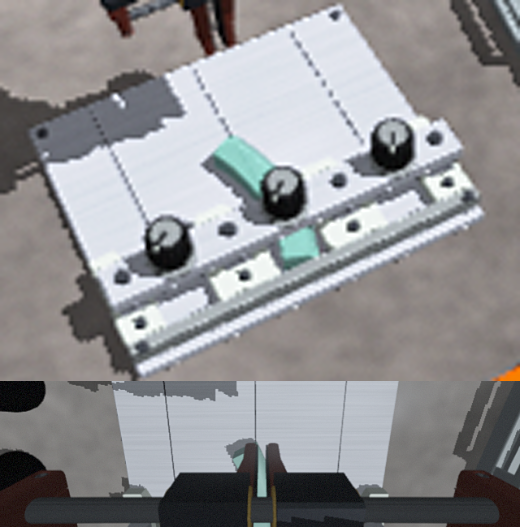

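The scene view shows the prism running under the bridge, with its end at (300,247) in the crop, against the back bar. Next I'll locate the knob axis from the scene and top views.

```bash
python3 - <<'E'
from h import *
for f in ['s9','top0']:
    d=dict(np.load(f'pics/{f}.npz')); g=d['color'].max(2)
    for n,P0 in [('k1',(.634,-.024,.09)),('k2',(.640,-.1225,.09)),('k3',(.646,-.2225,.09))]:
        c=proj(d,P0)[0]; u,v=c.astype(int); m=np.zeros_like(g); r=14
        m[v-r:v+r,u-r:u+r]=(g[v-r:v+r,u-r:u+r]<75)*255
        # dark side wall + grey cap: use 3D points above z=.07
        ys,xs=np.mgrid[v-r:v+r,u-r:u+r]; P=pts(d,np.c_[xs.ravel(),ys.ravel()]); k=P[:,2]>.088
        T=P[k]; print(f,n,c.round(1),k.sum(),'z',T[:,2].mean().round(4),'bbox mid',((T.max(0)+T.min(0))/2).round(4),'rect',cv2.minEnclosingCircle(onplane(d,np.c_[xs.ravel(),ys.ravel()][k],.096)[:,:2].astype(np.float32)))
E
python3 go.py .6395 -.1225 .13 2.35
```

```text
s9 k1 [322.  228.3] 110 z 0.119 bbox mid [ 0.9278 -0.1465  0.5367] rect ((0.6344928741455078, -0.02463991940021515), 0.03982603922486305)
s9 k2 [290.7 241.8] 119 z 0.1171 bbox mid [ 0.9323 -0.1964  0.5365] rect ((0.6451646685600281, -0.13229510188102722), 0.02621694654226303)
s9 k3 [257.1 256.2] 128 z 0.1436 bbox mid [ 0.9358 -0.2456  0.5367] rect ((0.6374123096466064, -0.2213013768196106), 0.035082802176475525)
top0 k1 [323.  184.7] 78 z 0.1301 bbox mid [ 0.5154 -0.0123  0.7999] rect ((0.6363375782966614, -0.02203579805791378), 0.020550834015011787)
top0 k2 [351.1 183.7] 79 z 0.166 bbox mid [ 0.518  -0.0628  0.8   ] rect ((0.643412709236145, -0.13189254701137543), 0.050789788365364075)
top0 k3 [379.5 182.6] 84 z 0.2464 bbox mid [ 0.5212 -0.1123  0.8003] rect ((0.6448792815208435, -0.21283602714538574), 0.056617312133312225)
t 11.65 pos [ 0.5076 -0.1279  0.1236] rot [3.12  0.004 1.64 ] w 0.146 F [-0.2  0.1  0.4] q6 -1.92
-> (0.6395, -0.1225, 0.13, 2.35) row [-0.015, 0.528, -0.014] spin -0.226
```

```bash
python3 - <<'E'
from h import *
for f in ['s9','top0']:
    d=dict(np.load(f'pics/{f}.npz'))
    for n,P0 in [('k1',(.634,-.024,.09)),('k2',(.640,-.1225,.09)),('k3',(.646,-.2225,.09))]:
        u,v=proj(d,P0)[0].astype(int); r=14
        ys,xs=np.mgrid[v-r:v+r,u-r:u+r]; uv=np.c_[xs.ravel(),ys.ravel()]; P=pts(d,uv); k=(P[:,2]>.09)&(P[:,2]<.102)&(np.hypot(*(P[:,:2]-P0[:2]).T)<.03)
        Q=onplane(d,uv[k],.096)[:,:2]; print(f,n,k.sum(),'mean',Q.mean(0).round(4),'circ',np.round(cv2.minEnclosingCircle(Q.astype(np.float32))[0],4))
E
```

```text
s9 k1 99 mean [ 0.6404 -0.0236] circ [ 0.6411 -0.0243]
s9 k2 107 mean [ 0.6479 -0.1237] circ [ 0.6479 -0.124 ]
s9 k3 115 mean [ 0.6543 -0.2225] circ [ 0.6549 -0.2224]
top0 k1 66 mean [ 0.6321 -0.0234] circ [ 0.6321 -0.0227]
top0 k2 68 mean [ 0.6401 -0.1223] circ [ 0.6394 -0.1229]
top0 k3 68 mean [ 0.6469 -0.2217] circ [ 0.647  -0.2216]
```

```bash
python3 go.py .6415 -.123 .13 2.15
```

```text
t 11.65 pos [ 0.5076 -0.1279  0.1236] rot [3.12  0.004 1.64 ] w 0.146 F [-0.2  0.1  0.4] q6 -1.92
-> (0.6415, -0.123, 0.13, 2.15) row [-0.018, 0.536, -0.014] spin -0.162
```

Request:
apply_moves:
  commands:
    - [0.4,-0.01,0.1,-0.03,-0.16]
    - [0.4,-0.015,0.3,-0.03,-0.16]
    - [0.4,-0.015,0.45,-0.03,-0.16]
    - [0.4,-0.015,0.535,-0.03,-0.16]
    - [0.4,-0.015,0.535,-0.03,-0.16]

```text
time: 12.15
ee_pos: [0.644, -0.122, 0.1335]
tcp_rot: [3.123, 0.015, 2.144]
contact_force: [-0.3, 0.1, -0.8]
gripper_width: 0.605
```

```bash
python3 go.py .6415 -.123 .0705 2.15
```

```text
t 12.15 pos [ 0.644  -0.122   0.1335] rot [3.123 0.015 2.144] w 0.605 F [-0.3  0.1 -0.8] q6 -2.35
-> (0.6415, -0.123, 0.0705, 2.15) row [0.006, -0.015, 0.252] spin -0.002
```

Request:
apply_moves:
  commands:
    - [0.4,0.006,-0.012,0.15,0]
    - [0.4,0.006,-0.014,0.252,0]
    - [0.4,0.006,-0.014,0.252,0]
    - [-1,0.006,-0.014,0.252,0]
    - [-1,0.006,-0.014,0.252,0]
  squeeze: 20

```text
time: 12.65
ee_pos: [0.6424, -0.1231, 0.0719]
tcp_rot: [3.121, 0.017, 2.144]
contact_force: [0.3, 0.4, -0.3]
gripper_width: 0.551
```

Request:
apply_moves:
  commands:
    - [-1,0,0,0,0]
    - [-1,0,0,0,0]

```text
time: 12.85
ee_pos: [0.6432, -0.1232, 0.0735]
tcp_rot: [3.12, 0.018, 2.144]
contact_force: [-0.6, 1.8, 5.9]
gripper_width: 0.382
```

```bash
python3 go.py; python3 -c "
from h import *
s=get_state();print(np.round(s['wrist_torque'],3))"
```

```text
t 12.85 pos [ 0.6432 -0.1232  0.0735] rot [3.12  0.018 2.144] w 0.382 F [-0.6  1.8  5.9] q6 -2.35
[ 0.407 -0.089 -0.027]
```

Request:
apply_moves:
  commands:
    - [-1,0,0,0,0.046]
    - [-1,0,0,0,0.092]
    - [-1,0,0,0,0.138]
    - [-1,0,0,0,0.184]
    - [-1,0,0,0,0.23]

```text
time: 13.35
ee_pos: [0.6433, -0.1241, 0.0737]
tcp_rot: [3.112, 0.0, 1.416]
contact_force: [0.3, -3.5, -4.5]
gripper_width: 0.383
```

Request:
apply_moves:
  commands:
    - [-1,0,0,0,0.046]
    - [-1,0,0,0,0.092]
    - [-1,0,0,0,0.138]
    - [-1,0,0,0,0.184]
    - [-1,0,0,0,0.23]

```text
time: 13.85
ee_pos: [0.6428, -0.1248, 0.0738]
tcp_rot: [3.119, -0.018, 0.688]
contact_force: [-1.3, -3.1, -2.8]
gripper_width: 0.381
```

```bash
python3 go.py .642 -.1235 .072 0.6; python3 -c "
from h import *
s=get_state();print(np.round(s['wrist_torque'],3))"
```

```text
t 13.85 pos [ 0.6428 -0.1248  0.0738] rot [ 3.119 -0.018  0.688] w 0.381 F [-1.3 -3.1 -2.8] q6 -0.9
-> (0.642, -0.1235, 0.072, 0.6) row [0.001, -0.006, 0.007] spin 0.028
[-1.006  0.526  0.049]
```

Request:
apply_moves:
  commands:
    - [-1,0,0,0,0.046]
    - [-1,0,0,0,0.092]
    - [-1,0,0,0,0.138]
    - [-1,0,0,0,0.184]
    - [-1,0,0,0,0.23]

```text
time: 14.35
ee_pos: [0.6419, -0.1251, 0.074]
tcp_rot: [3.136, -0.027, -0.04]
contact_force: [-3.1, -0.7, -1.3]
gripper_width: 0.381
```

```bash
python3 -c "
from h import *
s=get_state();print(np.round(s['wrist_torque'],3),s['tcp_rot'][2])"
```

```text
[-0.391  0.697  0.037] -0.040324092497584285
```

Request:
apply_moves:
  commands:
    - [-1,0,0,0,0.046]
    - [-1,0,0,0,0.092]
    - [-1,0,0,0,0.138]
    - [-1,0,0,0,0.184]
    - [-1,0,0,0,0.23]

```text
time: 14.85
ee_pos: [0.6413, -0.1248, 0.074]
tcp_rot: [-3.128, -0.022, -0.769]
contact_force: [-0.6, 1.8, -2.2]
gripper_width: 0.383
```

```bash
python3 -c "
from h import *
s=get_state();print(np.round(s['wrist_torque'],3),s['tcp_rot'][2],s['qpos'][5])"
```

```text
[0.232 0.433 0.038] -0.7690494561733172 0.5592477146693885
```

Request:
apply_moves:
  commands:
    - [-1,0,0,0,0.046]
    - [-1,0,0,0,0.092]
    - [-1,0,0,0,0.138]
    - [-1,0,0,0,0.184]
    - [-1,0,0,0,0.23]

```text
time: 15.35
ee_pos: [0.6409, -0.1241, 0.074]
tcp_rot: [-3.118, -0.007, -1.497]
contact_force: [0.5, 2.2, -3.9]
gripper_width: 0.384
```

```bash
python3 -c "
from h import *
s=get_state();print(np.round(s['wrist_torque'],3),s['tcp_rot'][2],s['qpos'][5])
d=snap('scene','s10.png')"
```

```text
[0.456 0.093 0.097] -1.4974394246953282 1.287714501507038
```

Request:
apply_moves:
  commands:
    - [-1,0,0,0,0.046]
    - [-1,0,0,0,0.092]
    - [-1,0,0,0,0.138]
    - [-1,0,0,0,0.184]
    - [-1,0,0,0,0.184]

```text
time: 15.9
ee_pos: [0.641, -0.1235, 0.0741]
tcp_rot: [-3.118, 0.008, -2.081]
contact_force: [1.0, 3.7, -4.2]
gripper_width: 0.381
```

```bash
python3 -c "
from h import *
s=get_state();print(np.round(s['wrist_torque'],3),s['tcp_rot'][2],s['qpos'][5])
d=snap('scene','s11.png')"
```

```text
[ 0.589 -0.117  0.002] -2.0814698864736347 1.871928126367372
```

Request:
apply_moves:
  commands:
    - [-1,0,0,0,0.046]
    - [-1,0,0,0,0.092]
    - [-1,0,0,0,0.138]
    - [-1,0,0,0,0.15]

```text
time: 16.35
ee_pos: [0.6412, -0.1231, 0.0741]
tcp_rot: [-3.124, 0.018, -2.547]
contact_force: [2.1, 4.6, -4.7]
gripper_width: 0.383
```

```bash
python3 -c "
from h import *
s=get_state();print(np.round(s['wrist_torque'],3),s['tcp_rot'][2],s['qpos'][5])
"
```

```text
[ 0.583 -0.115  0.195] -2.5473761674248605 2.3380085865925095
```

Request:
apply_moves:
  commands:
    - [0.3,0,0,0,0]
    - [0.3,0,0,0,0]
    - [0.3,0,0,-0.1,0]
    - [0.3,0,0,-0.25,0]
    - [0.3,0,0,-0.3,0]

```text
time: 16.85
ee_pos: [0.6413, -0.1237, 0.153]
tcp_rot: [-3.12, 0.022, -2.545]
contact_force: [1.0, -0.3, 0.9]
gripper_width: 0.651
```

```bash
python3 go.py .5 .1 .3 1.502; python3 - <<'E'
from h import *
d=snap('scene','s12.png'); a=d['color'][190:300,210:360]
e=snap('top','t12.png'); b=e['color'][140:290,100:300]
cv2.imwrite('pics/s12c.png',np.vstack([cv2.resize(a,(450,330),interpolation=cv2.INTER_CUBIC),cv2.resize(b,(450,262),interpolation=cv2.INTER_CUBIC)[:]]))
E
```

```text
t 16.85 pos [ 0.6413 -0.1237  0.153 ] rot [-3.12   0.022 -2.545] w 0.651 F [ 1.  -0.3  0.9] q6 2.34
-> (0.5, 0.1, 0.3, 1.502) row [-0.048, 1.044, -0.61] spin 0.712
```

View pics/s12c.png

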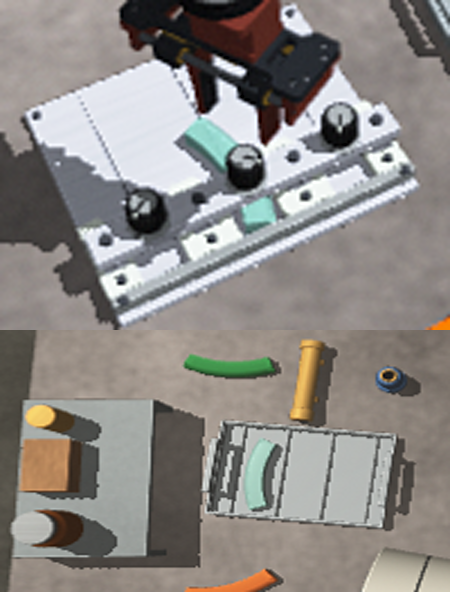

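Bay 2 is clamped: torque rose to 0.10 N m at about 3.6 rad and I turned on to 4.7 rad. The second prism is still in the tray at its original place. I'll unwind the wrist and fetch it.

Request:
apply_moves:
  commands:
    - [0.3,0,0,-0.2,-0.24]
    - [0.3,0,0,-0.3,-0.24]
    - [0.3,0,0,-0.3,-0.24]
    - [0.3,0,0,-0.3,-0.24]
    - [0.3,0,0,-0.3,-0.24]
  squeeze: 45

```text
time: 17.45
ee_pos: [0.6379, -0.123, 0.2251]
tcp_rot: [-3.113, 0.001, -1.79]
contact_force: [0.6, -0.3, -0.9]
gripper_width: 0.648
```

Request:
apply_moves:
  commands:
    - [0.3,0,0,0,-0.24]
    - [0.3,0,0,0,-0.24]
    - [0.3,0,0,0,-0.24]
    - [0.3,0,0,0,-0.24]
    - [0.3,0,0,0,-0.24]

```text
time: 17.95
ee_pos: [0.637, -0.1231, 0.2231]
tcp_rot: [-3.122, -0.017, -1.04]
contact_force: [-0.4, -0.3, -0.5]
gripper_width: 0.65
```

Request:
apply_moves:
  commands:
    - [0.3,0,0,0,-0.24]
    - [0.3,0,0,0,-0.24]
    - [0.3,0,0,0,-0.24]
    - [0.3,0,0,0,-0.24]
    - [0.3,0,0,0,-0.24]

```text
time: 18.45
ee_pos: [0.6361, -0.123, 0.221]
tcp_rot: [-3.139, -0.023, -0.29]
contact_force: [0.1, -0.6, -0.7]
gripper_width: 0.645
```

```bash
python3 go.py .5 .15 .22 1.502
```

```text
t 18.45 pos [ 0.6361 -0.123   0.221 ] rot [-3.139 -0.023 -0.29 ] w 0.645 F [ 0.1 -0.6 -0.7] q6 0.08
-> (0.5, 0.15, 0.22, 1.502) row [-0.834, -0.891, -0.013] spin -0.57
```

Request:
apply_moves:
  commands:
    - [0.15,-0.16,-0.17,0,-0.24]
    - [0.15,-0.32,-0.34,0,-0.24]
    - [0.15,-0.48,-0.51,0,-0.24]
    - [0.15,-0.64,-0.68,0,-0.24]
    - [0.15,-0.75,-0.8,0,-0.24]

```text
time: 18.95
ee_pos: [0.5226, 0.1013, 0.2159]
tcp_rot: [3.128, -0.016, 0.459]
contact_force: [1.5, 1.0, -0.3]
gripper_width: 0.573
```

```bash
python3 go.py .5 .369 .14 1.49
```

```text
t 18.95 pos [0.5226 0.1013 0.2159] rot [ 3.128 -0.016  0.459] w 0.573 F [ 1.5  1.  -0.3] q6 -0.28
-> (0.5, 0.369, 0.14, 1.49) row [0.389, -1.004, 0.296] spin -0.328
```

Request:
apply_moves:
  commands:
    - [0.15,0.07,-0.2,0.03,-0.24]
    - [0.15,0.15,-0.4,0.05,-0.24]
    - [0.15,0.23,-0.6,0.07,-0.24]
    - [0.15,0.3,-0.8,0.1,-0.24]
    - [0.15,0.38,-0.98,0.1,-0.24]

```text
time: 19.45
ee_pos: [0.4989, 0.3482, 0.1874]
tcp_rot: [3.122, 0.0, 1.21]
contact_force: [0.3, 0.1, -0.1]
gripper_width: 0.578
```

```bash
python3 go.py .502 .369 .13 1.49
```

```text
t 19.45 pos [0.4989 0.3482 0.1874] rot [3.122 0.    1.21 ] w 0.578 F [ 0.3  0.1 -0.1] q6 -0.6
-> (0.502, 0.369, 0.13, 1.49) row [0.082, -0.022, 0.229] spin -0.089
```

Request:
apply_moves:
  commands:
    - [0.15,0.082,-0.022,0.15,-0.089]
    - [0.15,0.082,-0.022,0.229,-0.089]
    - [0.15,0.082,-0.022,0.229,-0.089]
    - [0.15,0.082,-0.022,0.229,-0.089]

```text
time: 19.85
ee_pos: [0.5015, 0.3682, 0.1289]
tcp_rot: [3.125, 0.007, 1.487]
contact_force: [-0.5, -0.1, 0.4]
gripper_width: 0.575
```

```bash
python3 -c "
from h import *
d=snap('wrist','w13.png')"; python3 fit.py pics/w13.npz .024; python3 go.py .502 .369 .0115 1.49
```

```text
prism px [291, 115, 50, 152] c [0.5017 0.3637] yaw -0.067 size [0.0426 0.1453] mid-y range [-0.0092  0.0213]
t 19.9 pos [0.5023 0.3684 0.1301] rot [3.123 0.006 1.486] w 0.577 F [ 0.2 -0.   1.1] q6 -0.85
-> (0.502, 0.369, 0.0115, 1.49) row [0.005, -0.01, 0.474] spin -0.001
```

Request:
apply_moves:
  commands:
    - [0.15,0.011,-0.009,0.2,-0.006]
    - [0.15,0.011,-0.009,0.35,-0.006]
    - [0.15,0.011,-0.009,0.46,-0.006]
    - [0.15,0.011,-0.009,0.476,-0.006]
    - [0.15,0.011,-0.009,0.476,-0.006]

```text
time: 20.4
ee_pos: [0.503, 0.37, 0.0118]
tcp_rot: [3.123, 0.006, 1.502]
contact_force: [0.2, 0.3, -0.1]
gripper_width: 0.576
```

```bash
python3 go.py .502 .3705 .0115 1.504
```

```text
t 20.4 pos [0.503  0.37   0.0118] rot [3.123 0.006 1.502] w 0.576 F [ 0.2  0.3 -0.1] q6 -0.86
-> (0.502, 0.3705, 0.0115, 1.504) row [0.002, -0.004, 0.001] spin -0.001
```

Request:
apply_moves:
  commands:
    - [-1,0,-0.003,0,0]
    - [-1,0,-0.003,0,0]
    - [-1,0,-0.003,0,0]
    - [-1,0,-0.003,0,0]
    - [-1,0,-0.003,-0.02,0]
  squeeze: 45

```text
time: 20.9
ee_pos: [0.502, 0.3699, 0.0169]
tcp_rot: [3.124, 0.006, 1.502]
contact_force: [0.6, 0.1, -2.4]
gripper_width: 0.337
```

Request:
apply_moves:
  commands:
    - [-1,0,0,-0.04,0]
    - [-1,0,0,-0.12,0]
    - [-1,0,0,-0.24,0]
    - [-1,0,0,-0.26,0]

```text
time: 21.3
ee_pos: [0.5025, 0.3717, 0.0853]
tcp_rot: [3.119, 0.003, 1.502]
contact_force: [0.1, 0.2, -2.4]
gripper_width: 0.338
```

```bash
python3 go.py .527 -.024 .08 1.639
```

```text
t 21.3 pos [0.5025 0.3717 0.0853] rot [3.119e+00 3.000e-03 1.502e+00] w 0.338 F [ 0.1  0.2 -2.4] q6 -0.86
-> (0.527, -0.024, 0.08, 1.639) row [-1.572, 0.206, 0.03] spin -0.044
```

Request:
apply_moves:
  commands:
    - [-1,-0.2,0.03,0,-0.01]
    - [-1,-0.4,0.06,0,-0.02]
    - [-1,-0.6,0.08,0,-0.03]
    - [-1,-0.8,0.1,0,-0.04]
    - [-1,-1,0.13,0,-0.044]

```text
time: 21.8
ee_pos: [0.5166, 0.1199, 0.0863]
tcp_rot: [3.121, 0.006, 1.642]
contact_force: [1.1, 0.3, -1.4]
gripper_width: 0.337
```

```bash
python3 go.py .525 -.024 .05 1.639
```

```text
t 21.8 pos [0.5166 0.1199 0.0863] rot [3.121 0.006 1.642] w 0.337 F [ 1.1  0.3 -1.4] q6 -1.42
-> (0.525, -0.024, 0.05, 1.639) row [-0.576, -0.01, 0.148] spin 0.001
```

Request:
apply_moves:
  commands:
    - [-1,-0.2,0,0.03,0]
    - [-1,-0.4,-0.005,0.06,0]
    - [-1,-0.576,-0.01,0.1,0]
    - [-1,-0.576,-0.01,0.13,0]
    - [-1,-0.576,-0.01,0.148,0]

```text
time: 22.3
ee_pos: [0.5245, -0.0252, 0.0491]
tcp_rot: [3.122, 0.005, 1.638]
contact_force: [-0.8, 0.2, -2.0]
gripper_width: 0.338
```

```bash
python3 go.py .525 -.024 .0195 1.639; python3 pit.py w14
```

```text
t 22.3 pos [ 0.5245 -0.0252  0.0491] rot [3.122 0.005 1.638] w 0.338 F [-0.8  0.2 -2. ] q6 -1.7
-> (0.525, -0.024, 0.0195, 1.639) row [0.005, 0.0, 0.119] spin -0.0
117 x 0.4532 y -0.0375 -0.0278 z90 0.0563
142 x 0.4653 y -0.0649 -0.0208 z90 0.0606
167 x 0.4777 y -0.0573 -0.0147 z90 0.0606
192 x 0.4908 y -0.0514 -0.0105 z90 0.0605
217 x 0.5042 y -0.0472 -0.0118 z90 0.0607
242 x 0.5191 y -0.0395 -0.0099 z90 0.0606
```

Request:
apply_moves:
  commands:
    - [-1,0.005,0,0.06,0]
    - [-1,0.005,0,0.1,0]
    - [-1,0.005,0,0.115,0]
    - [0.0,0.005,0,0.115,0]
    - [0.0,0.005,0,0.115,0]
  squeeze: 15

```text
time: 22.85
ee_pos: [0.525, -0.0221, 0.0202]
tcp_rot: [3.122, 0.005, 1.642]
contact_force: [1.0, -0.7, 0.1]
gripper_width: 0.478
```

Request:
apply_moves:
  commands:
    - [0.0,0,0,0.026,0]
    - [0.0,0,0,0.026,0]
    - [-1,0,0,0.026,0]
    - [-1,0,0,0.026,0]
    - [-1,0,0,0.026,0]

```text
time: 23.35
ee_pos: [0.5251, -0.0222, 0.0137]
tcp_rot: [3.122, 0.005, 1.642]
contact_force: [0.2, 1.2, -2.1]
gripper_width: 0.345
```

Request:
apply_moves:
  commands:
    - [-1,0,0.02,0,0]
    - [-1,0,0.06,0,0]
    - [-1,0,0.1,0,0]
    - [-1,0,0.13,0,0]
    - [-1,0,0.145,0,0]

```text
time: 23.85
ee_pos: [0.5628, -0.0195, 0.0144]
tcp_rot: [3.121, 0.006, 1.642]
contact_force: [0.2, -0.1, -2.2]
gripper_width: 0.349
```

```bash
python3 go.py .56 -.0212 .0195 1.639; python3 pit.py w15
```

```text
t 23.85 pos [ 0.5628 -0.0195  0.0144] rot [3.121 0.006 1.642] w 0.349 F [ 0.2 -0.1 -2.2] q6 -1.69
-> (0.56, -0.0212, 0.0195, 1.639) row [-0.006, -0.011, -0.021] spin 0.001
116 x 0.4905 y -0.0293 -0.0199 z90 0.029
141 x 0.5019 y -0.0524 -0.0151 z90 0.033
166 x 0.5138 y -0.0468 -0.0106 z90 0.033
191 x 0.5264 y -0.0423 -0.0064 z90 0.0331
216 x 0.5395 y -0.039 -0.0037 z90 0.0332
241 x 0.5535 y -0.0344 -0.0037 z90 0.0331
```

Request:
apply_moves:
  commands:
    - [-1,-0.01,0,0,0]
    - [-1,-0.01,0,0,0]
    - [0.1,-0.01,0,0,0]
    - [0.1,-0.01,0,0,0]
    - [0.1,-0.01,0,-0.1,0]

```text
time: 24.4
ee_pos: [0.5604, -0.0219, 0.0375]
tcp_rot: [3.126, 0.005, 1.642]
contact_force: [0.2, -0.7, 0.4]
gripper_width: 0.539
```

Request:
apply_moves:
  commands:
    - [0.1,0,0,-0.1,0]
    - [-1,0,-0.2,-0.1,0]
    - [-1,0,-0.39,-0.1,0]
    - [-1,0,-0.39,-0.1,0]
    - [-1,0,-0.39,-0.1,0]

```text
time: 24.9
ee_pos: [0.4622, -0.0288, 0.0613]
tcp_rot: [3.125, 0.005, 1.641]
contact_force: [0.9, -0.1, 0.0]
gripper_width: 0.226
```

```bash
python3 go.py .465 -.0293 .018 1.639
```

```text
t 24.9 pos [ 0.4622 -0.0288  0.0613] rot [3.125 0.005 1.641] w 0.226 F [ 0.9 -0.1  0. ] q6 -1.72
-> (0.465, -0.0293, 0.018, 1.639) row [-0.002, 0.008, 0.174] spin 0.001
```

Request:
apply_moves:
  commands:
    - [-1,0,0.005,0.1,0]
    - [-1,0,0.005,0.174,0]
    - [-1,0,0.005,0.174,0]
    - [-1,0,0.005,0.174,0]

```text
time: 25.3
ee_pos: [0.4652, -0.0289, 0.0179]
tcp_rot: [3.125, 0.005, 1.641]
contact_force: [0.1, 0.3, 0.1]
gripper_width: 0.003
```

Request:
apply_moves:
  commands:
    - [-1,0,0.04,0,0]
    - [-1,0,0.07,0,0]
    - [-1,0,0.1,0,0]
    - [-1,0,0.13,0,0]
    - [-1,0,0.155,0,0]

```text
time: 25.8
ee_pos: [0.5045, -0.0261, 0.0188]
tcp_rot: [3.125, 0.005, 1.642]
contact_force: [-2.0, 0.9, 1.3]
gripper_width: 0.005
```

Request:
apply_moves:
  commands:
    - [-1,0,0.01,0,0]
    - [-1,0,0.02,0,0]
    - [-1,0,0.03,0,0]

```text
time: 26.1
ee_pos: [0.5117, -0.0255, 0.0188]
tcp_rot: [3.126, 0.005, 1.642]
contact_force: [-5.1, -1.0, 2.3]
gripper_width: 0.004
```

```bash
python3 go.py .5122 -.0257 .018 1.639
```

```text
t 26.1 pos [ 0.5117 -0.0255  0.0188] rot [3.126 0.005 1.642] w 0.004 F [-5.1 -1.   2.3] q6 -1.71
-> (0.5122, -0.0257, 0.018, 1.639) row [-0.001, 0.002, 0.003] spin 0.001
```

Just as predicted. I'll push a little more to confirm it has stalled on the stop.

Request:
apply_moves:
  commands:
    - [-1,0,0.01,0,0]
    - [-1,0,0.015,0,0]
    - [-1,0,0.02,0,0]

```text
time: 26.4
ee_pos: [0.5131, -0.0252, 0.0183]
tcp_rot: [3.133, 0.004, 1.642]
contact_force: [-12.2, -3.0, 10.3]
gripper_width: 0.006
```

Request:
apply_moves:
  commands:
    - [-1,0,0.01,0,0]
    - [-1,0,0.015,0,0]
    - [-1,0,0.015,0,0]

```text
time: 26.7
ee_pos: [0.5128, -0.025, 0.018]
tcp_rot: [3.141, 0.004, 1.642]
contact_force: [-10.9, -1.1, 11.4]
gripper_width: 0.004
```

Request:
apply_moves:
  commands:
    - [-1,0,-0.06,0,0]
    - [-1,0,-0.06,-0.2,0]
    - [0.4,0,-0.06,-0.4,0]
    - [0.4,0,-0.06,-0.45,0]

```text
time: 27.1
ee_pos: [0.5009, -0.0259, 0.1349]
tcp_rot: [3.133, 0.005, 1.642]
contact_force: [0.9, -0.9, -0.9]
gripper_width: 0.15
```

```bash
python3 go.py .6355 -.0235 .135 2.15; python3 - <<'E'
from h import *
d=snap('scene','s16.png'); a=d['color'][190:300,210:360]
cv2.imwrite('pics/s16c.png',cv2.resize(a,(750,550),interpolation=cv2.INTER_CUBIC))
E
```

```text
t 27.1 pos [ 0.5009 -0.0259  0.1349] rot [3.133 0.005 1.642] w 0.15 F [ 0.9 -0.9 -0.9] q6 -1.71
-> (0.6355, -0.0235, 0.135, 2.15) row [-0.029, 0.538, 0.004] spin -0.162
```

View pics/s16c.png

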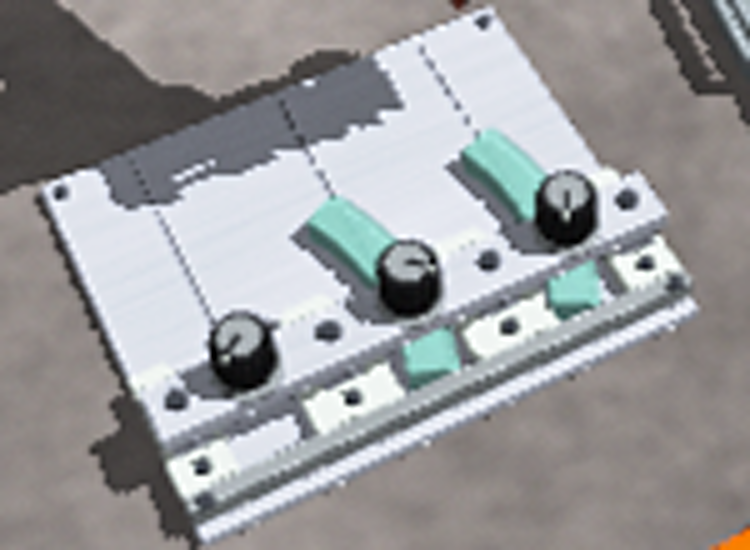

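Both prism ends sit against the back bar, at (432,350) and (575,290) in the crop. Next is knob 1.

Request:
apply_moves:
  commands:
    - [0.4,-0.029,0.15,0,-0.205]
    - [0.4,-0.029,0.35,0,-0.205]
    - [0.4,-0.029,0.537,0,-0.205]
    - [0.4,-0.029,0.537,0,-0.205]
    - [0.4,-0.029,0.537,0,-0.205]

```text
time: 27.65
ee_pos: [0.6361, -0.0234, 0.1339]
tcp_rot: [3.138, 0.008, 2.291]
contact_force: [0.0, -0.8, -0.9]
gripper_width: 0.649
```

```bash
python3 go.py .6353 -.0242 .072 2.29
```

```text
t 27.65 pos [ 0.6361 -0.0234  0.1339] rot [3.138 0.008 2.291] w 0.649 F [ 0.  -0.8 -0.9] q6 -2.34
-> (0.6353, -0.0242, 0.072, 2.29) row [0.002, -0.005, 0.248] spin 0.0
```

Request:
apply_moves:
  commands:
    - [0.4,0.002,-0.005,0.15,0]
    - [0.4,0.002,-0.005,0.248,0]
    - [0.4,0.002,-0.005,0.25,0]
    - [-1,0.002,-0.005,0.25,0]
    - [-1,0.002,-0.005,0.25,0]
  squeeze: 20

```text
time: 28.15
ee_pos: [0.6362, -0.0242, 0.0722]
tcp_rot: [3.137, 0.009, 2.291]
contact_force: [0.0, 0.2, -0.4]
gripper_width: 0.556
```

Request:
apply_moves:
  commands:
    - [-1,0,0,0,0]
    - [-1,0,0,0,0]
    - [-1,0,0,0,0]

```text
time: 28.45
ee_pos: [0.6363, -0.0232, 0.0736]
tcp_rot: [3.136, 0.009, 2.29]
contact_force: [-2.6, 4.3, 5.2]
gripper_width: 0.384
```

Request:
apply_moves:
  commands:
    - [-1,0,0,0,0.046]
    - [-1,0,0,0,0.092]
    - [-1,0,0,0,0.138]
    - [-1,0,0,0,0.184]
    - [-1,0,0,0,0.23]

```text
time: 28.95
ee_pos: [0.6366, -0.024, 0.0739]
tcp_rot: [3.13, 0.004, 1.562]
contact_force: [2.0, -4.4, -6.4]
gripper_width: 0.381
```

Request:
apply_moves:
  commands:
    - [-1,0,0,0,0.046]
    - [-1,0,0,0,0.092]
    - [-1,0,0,0,0.138]
    - [-1,0,0,0,0.184]
    - [-1,0,0,0,0.23]

```text
time: 29.45
ee_pos: [0.6361, -0.0251, 0.0738]
tcp_rot: [3.13, -0.003, 0.834]
contact_force: [0.3, -5.6, -4.2]
gripper_width: 0.38
```

```bash
python3 go.py; python3 -c "
from h import *
s=get_state();print(np.round(s['wrist_torque'],3))"
```

```text
t 29.45 pos [ 0.6361 -0.0251  0.0738] rot [ 3.13e+00 -3.00e-03  8.34e-01] w 0.38 F [ 0.3 -5.6 -4.2] q6 -0.89
[-1.082  0.13   0.08 ]
```

Request:
apply_moves:
  commands:
    - [-1,0,0,0,0.046]
    - [-1,0,0,0,0.092]
    - [-1,0,0,0,0.138]
    - [-1,0,0,0,0.184]
    - [-1,0,0,0,0.23]

```text
time: 29.95
ee_pos: [0.6351, -0.0256, 0.0738]
tcp_rot: [3.134, -0.008, 0.106]
contact_force: [-2.6, -2.8, -2.3]
gripper_width: 0.383
```

```bash
python3 -c "
from h import *
s=get_state();print(np.round(s['wrist_torque'],3),s['tcp_rot'][2])"
```

```text
[-0.468  0.547  0.023] 0.10612897522457976
```

Request:
apply_moves:
  commands:
    - [-1,0,0,0,0.046]
    - [-1,0,0,0,0.092]
    - [-1,0,0,0,0.138]
    - [-1,0,0,0,0.184]
    - [-1,0,0,0,0.23]

```text
time: 30.45
ee_pos: [0.634, -0.0252, 0.0738]
tcp_rot: [3.141, -0.009, -0.622]
contact_force: [-2.0, 0.7, -2.8]
gripper_width: 0.379
```

```bash
python3 -c "
from h import *
s=get_state();print(np.round(s['wrist_torque'],3),s['tcp_rot'][2])"
```

```text
[0.409 0.566 0.091] -0.6223869319610669
```

Request:
apply_moves:
  commands:
    - [-1,0,0,0,0.046]
    - [-1,0,0,0,0.092]
    - [-1,0,0,0,0.138]
    - [-1,0,0,0,0.184]
    - [-1,0,0,0,0.23]

```text
time: 30.95
ee_pos: [0.6335, -0.0244, 0.0739]
tcp_rot: [-3.137, -0.006, -1.351]
contact_force: [0.4, 3.9, -4.3]
gripper_width: 0.381
```

```bash
python3 -c "
from h import *
s=get_state();print(np.round(s['wrist_torque'],3),s['tcp_rot'][2],s['qpos'][5])"
```

```text
[1.058 0.193 0.102] -1.351103901111017 1.299833710195109
```

Request:
apply_moves:
  commands:
    - [-1,0,0,0,0.046]
    - [-1,0,0,0,0.092]
    - [-1,0,0,0,0.138]
    - [-1,0,0,0,0.184]
    - [-1,0,0,0,0.23]

```text
time: 31.45
ee_pos: [0.6337, -0.0233, 0.0739]
tcp_rot: [-3.134, 0.001, -2.08]
contact_force: [1.9, 4.2, -7.8]
gripper_width: 0.382
```

Request:
apply_moves:
  commands:
    - [-1,0,0,0,0.046]
    - [-1,0,0,0,0.092]
    - [-1,0,0,0,0.11]

```text
time: 31.75
ee_pos: [0.634, -0.0229, 0.0739]
tcp_rot: [-3.134, 0.004, -2.43]
contact_force: [2.9, 1.6, -7.5]
gripper_width: 0.381
```

```bash
python3 -c "
from h import *
s=get_state();print(np.round(s['wrist_torque'],3),s['tcp_rot'][2],s['qpos'][5])"
```

```text
[ 0.627 -0.416  0.049] -2.4301150958067654 2.378426182394454
```

Request:
apply_moves:
  commands:
    - [0.3,0,0,0,0]
    - [0.3,0,0,0,0]
    - [0.3,0,0,-0.1,0]
    - [0.3,0,0,-0.25,0]
    - [0.3,0,0,-0.3,0]

```text
time: 32.25
ee_pos: [0.6355, -0.0229, 0.1528]
tcp_rot: [-3.13, 0.008, -2.429]
contact_force: [0.3, 0.2, 0.2]
gripper_width: 0.648
```

```bash
python3 go.py .487 .1 .3 1.5; python3 - <<'E'
from h import *
d=snap('scene','s17.png'); a=d['color'][190:300,210:360]
e=snap('top','t17.png')
cv2.imwrite('pics/s17c.png',np.vstack([cv2.resize(a,(450,330),interpolation=cv2.INTER_CUBIC),cv2.resize(e['color'][140:290,100:300],(450,262),interpolation=cv2.INTER_CUBIC)]))
E
```

```text
t 32.25 pos [ 0.6355 -0.0229  0.1528] rot [-3.13   0.008 -2.429] w 0.648 F [0.3 0.2 0.2] q6 2.38
-> (0.487, 0.1, 0.3, 1.5) row [0.123, 0.754, -0.598] spin 0.749
```

View pics/s17c.png

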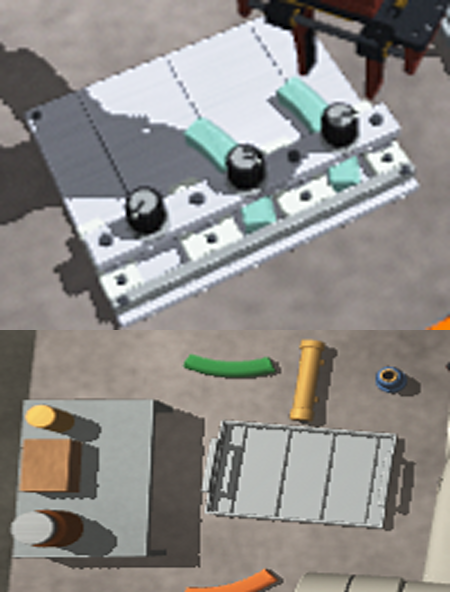

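Both knobs have turned about 270°: their marks are now at (250,157) and (345,118). The tray is empty and undisturbed. Next I'll measure the shelf and tray.

```bash
python3 - <<'E'
from h import *
d=dict(np.load('pics/t17.npz'))
# shelf top surface points by depth
ys,xs=np.mgrid[160:290,95:185]; uv=np.c_[xs.ravel(),ys.ravel()]; P=pts(d,uv); k=(abs(P[:,2]-.09)<.008)&(P[:,1]>.45)
m=np.zeros((400,640),np.uint8); m[uv[k,1],uv[k,0]]=255
n,l,s,_=cv2.connectedComponentsWithStats(m); i=1+s[1:,4].argmax(); yy,xx=np.nonzero(l==i)
Q=onplane(d,np.c_[xx,yy],.09)[:,:2]
# front edge: per image row the rightmost pixel
E=np.array([(xx[yy==v].max()+.5,v) for v in range(yy.min()+3,yy.max()-2)]); e=onplane(d,E,.09); f=np.polyfit(e[:,0],e[:,1],1)
print('front edge y=',f,'yaw',np.arctan(f[0]),'x range',Q[:,0].min(),Q[:,0].max(),'rowend x',e[[0,-1],0],'res',np.std(e[:,1]-np.polyval(f,e[:,0])))
# tray: grey-ish top rim fit via depth in w1 for handle bars
w=dict(np.load('pics/w13.npz')); ys,xs=np.mgrid[60:290,60:600]; uv=np.c_[xs.ravel(),ys.ravel()]; P=pts(w,uv)
for nm,lo,hi in [('R',.12,.2),('L',.4,.46)]:
    k=(P[:,2]>.050)&(P[:,2]<.060)&(P[:,1]>lo)&(P[:,1]<hi)&(P[:,0]>.38)&(P[:,0]<.62)
    r=cv2.minAreaRect(P[k][:,:2].astype(np.float32)); print(nm,k.sum(),np.round(P[k].mean(0),4),r)
w=dict(np.load('pics/w1.npz')); ys,xs=np.mgrid[80:230,330:600]; uv=np.c_[xs.ravel(),ys.ravel()]; P=pts(w,uv)
for nm,lo,hi in [('R1',.12,.2),('L1',.4,.46)]:
    k=(P[:,2]>.050)&(P[:,2]<.060)&(P[:,1]>lo)&(P[:,1]<hi)&(P[:,0]>.38)&(P[:,0]<.62)
    r=cv2.minAreaRect(P[k][:,:2].astype(np.float32)); print(nm,k.sum(),np.round(P[k].mean(0),4),r)
E
```

```text
front edge y= [0.0272508  0.49421982] yaw 0.027244058694621223 x range 0.329338909141587 0.6417919814855262 rowend x [0.63134853 0.34313389] res 0.0013395385049829644
R 1873 [0.4958 0.1594 0.0546] ((0.4939170181751251, 0.15713714063167572), (0.01413243729621172, 0.10968780517578125), 85.30760192871094)
L 1543 [0.5023 0.4318 0.0554] ((0.5081208348274231, 0.43181443214416504), (0.012411689385771751, 0.09197374433279037), 85.23002624511719)
R1 519 [0.4919 0.1553 0.0554] ((0.4934050440788269, 0.15561634302139282), (0.012203268706798553, 0.10840221494436264), 85.17768096923828)
L1 617 [0.5143 0.4295 0.0549] ((0.5172643661499023, 0.43040600419044495), (0.014579989947378635, 0.1091989204287529), 84.60607147216797)
```

Request:
apply_moves:
  commands:
    - [0.1,0.03,0.15,-0.15,-0.24]
    - [0.1,0.06,0.3,-0.25,-0.24]
    - [0.1,0.09,0.45,-0.3,-0.24]
    - [0.1,0.12,0.6,-0.3,-0.24]
    - [0.1,0.123,0.754,-0.3,-0.24]
  squeeze: 30

```text
time: 32.85
ee_pos: [0.4855, 0.1002, 0.2234]
tcp_rot: [-3.13, -0.002, -1.674]
contact_force: [0.0, 0.7, -0.8]
gripper_width: 0.548
```

Request:
apply_moves:
  commands:
    - [0.1,0,0,0,-0.24]
    - [0.1,0,0,0,-0.24]
    - [0.1,0,0,0,-0.24]
    - [0.1,0,0,0,-0.24]
    - [0.1,0,0,0,-0.24]

```text
time: 33.35
ee_pos: [0.4846, 0.1001, 0.2219]
tcp_rot: [-3.136, -0.009, -0.923]
contact_force: [0.6, -0.4, 0.4]
gripper_width: 0.55
```

Request:
apply_moves:
  commands:
    - [0.1,0,0,0,-0.24]
    - [0.1,0,0,0,-0.24]
    - [0.1,0,0,0,-0.24]
    - [0.1,0,0,0,-0.24]
    - [0.1,0,0,0,-0.24]

```text
time: 33.85
ee_pos: [0.4838, 0.0998, 0.2204]
tcp_rot: [3.139, -0.008, -0.173]
contact_force: [-0.4, 0.6, 0.9]
gripper_width: 0.55
```

Request:
apply_moves:
  commands:
    - [0.1,0,0,0,-0.24]
    - [0.1,0,0,0,-0.24]
    - [0.1,0,0,0,-0.24]
    - [0.1,0,0,0,-0.24]
    - [0.1,0,0,0,-0.24]

```text
time: 34.35
ee_pos: [0.4829, 0.0996, 0.2189]
tcp_rot: [3.135, -0.002, 0.577]
contact_force: [-0.3, 0.3, -0.7]
gripper_width: 0.553
```

```bash
python3 go.py .4935 .1565 .13 1.487
```

```text
t 34.35 pos [0.4829 0.0996 0.2189] rot [ 3.135e+00 -2.000e-03  5.770e-01] w 0.553 F [-0.3  0.3 -0.7] q6 -0.39
-> (0.4935, 0.1565, 0.13, 1.487) row [0.159, -0.17, 0.355] spin -0.29
```

Request:
apply_moves:
  commands:
    - [0.1,0.1,-0.1,0.1,-0.24]
    - [0.1,0.159,-0.17,0.2,-0.24]
    - [0.1,0.159,-0.17,0.3,-0.24]
    - [0.1,0.159,-0.17,0.355,-0.24]
    - [0.1,0.159,-0.17,0.355,-0.24]

```text
time: 34.85
ee_pos: [0.491, 0.156, 0.1263]
tcp_rot: [3.141, 0.007, 1.327]
contact_force: [-0.0, 0.6, 0.8]
gripper_width: 0.552
```

```bash
python3 go.py .4935 .1565 .031 1.487; python3 - <<'E'
from h import *
w=snap('wrist','w18.png'); ys,xs=np.mgrid[40:290,10:630]; uv=np.c_[xs.ravel(),ys.ravel()]; P=pts(w,uv)
for nm,lo,hi in [('R',.12,.2),('L',.4,.46)]:
    k=(P[:,2]>.050)&(P[:,2]<.060)&(P[:,1]>lo)&(P[:,1]<hi)&(P[:,0]>.38)&(P[:,0]<.62)
    if k.sum()>20: print(nm,k.sum(),np.round(P[k].mean(0),4),cv2.minAreaRect(P[k][:,:2].astype(np.float32)))
E
```

```text
t 34.85 pos [0.491  0.156  0.1263] rot [3.141 0.007 1.327] w 0.552 F [-0.   0.6  0.8] q6 -1.03
-> (0.4935, 0.1565, 0.031, 1.487) row [0.007, 0.009, 0.381] spin -0.051
R 1854 [0.4898 0.1568 0.0556] ((0.49367761611938477, 0.15629443526268005), (0.012087848968803883, 0.10978690534830093), 85.09676361083984)
```

View pics/w18.png

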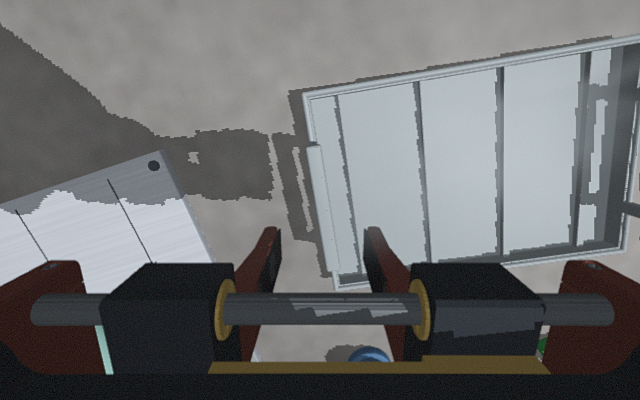

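The bar at (325,210) lies between the fingers and the measurements agree. I'll go down and grip it.

Request:
apply_moves:
  commands:
    - [0.1,0.007,0.009,0.15,-0.051]
    - [0.1,0.007,0.009,0.3,-0.051]
    - [0.1,0.007,0.009,0.381,-0.051]
    - [0.1,0.007,0.009,0.381,-0.051]
    - [-1,0.007,0.009,0.381,-0.051]

```text
time: 35.4
ee_pos: [0.4938, 0.1565, 0.0317]
tcp_rot: [-3.141, 0.007, 1.493]
contact_force: [0.0, 0.7, 0.8]
gripper_width: 0.493
```

Request:
apply_moves:
  commands:
    - [-1,0,0,0,0]
    - [-1,0,0,0,0]
    - [-1,0,0,0,0]
    - [-1,0,0,0,0]

```text
time: 35.8
ee_pos: [0.4943, 0.1565, 0.0324]
tcp_rot: [3.141, 0.006, 1.493]
contact_force: [0.1, -2.0, 6.0]
gripper_width: 0.137
```

```bash
python3 go.py .493 .22 .031 1.54 .4897 .37 .031 1.598
```

```text
t 35.8 pos [0.4943 0.1565 0.0324] rot [3.141 0.006 1.493] w 0.137 F [ 0.1 -2.   6. ] q6 -1.2
-> (0.493, 0.22, 0.031, 1.54) row [0.253, -0.025, 0.004] spin -0.015
-> (0.4897, 0.37, 0.031, 1.598) row [0.85, -0.084, 0.0] spin -0.033
```

Request:
apply_moves:
  commands:
    - [-1,0.05,-0.005,0,-0.007]
    - [-1,0.12,-0.01,0,-0.014]
    - [-1,0.2,-0.02,0,-0.021]
    - [-1,0.28,-0.03,0,-0.028]
    - [-1,0.36,-0.04,0,-0.034]

```text
time: 36.3
ee_pos: [0.4916, 0.2476, 0.0325]
tcp_rot: [3.141, 0.007, 1.601]
contact_force: [1.6, -6.2, 6.1]
gripper_width: 0.135
```

```bash
python3 go.py .4897 .40 .031 1.598; python3 -c "
from h import *
print(np.round(get_state()['wrist_torque'],2))
d=snap('top','t19.png')
ys,xs=np.mgrid[170:280,160:300]; uv=np.c_[xs.ravel(),ys.ravel()]
"
```

```text
t 36.3 pos [0.4916 0.2476 0.0325] rot [3.141 0.007 1.601] w 0.135 F [ 1.6 -6.2  6.1] q6 -1.14
-> (0.4897, 0.4, 0.031, 1.598) row [0.61, 0.011, 0.002] spin 0.001
[-0.96 -0.39 -0.21]
```

Request:
apply_moves:
  commands:
    - [-1,0.1,0.002,0,0]
    - [-1,0.22,0.004,0,0]
    - [-1,0.34,0.006,0,0]
    - [-1,0.46,0.008,0,0]
    - [-1,0.58,0.011,0,0]

```text
time: 36.85
ee_pos: [0.4899, 0.3952, 0.0325]
tcp_rot: [3.14, 0.007, 1.603]
contact_force: [-0.3, -8.6, 8.8]
gripper_width: 0.134
```

```bash
python3 go.py .4897 .4196 .031 1.598; python3 -c "
from h import *
d=snap('top','t20.png')
cv2.imwrite('pics/t20c.png',cv2.resize(d['color'][125:275,90:290],None,fx=4,fy=4,interpolation=cv2.INTER_CUBIC))"
```

```text
t 36.85 pos [0.4899 0.3952 0.0325] rot [3.14  0.007 1.603] w 0.134 F [-0.3 -8.6  8.8] q6 -0.93
-> (0.4897, 0.4196, 0.031, 1.598) row [0.097, 0.002, 0.005] spin 0.002
```

View pics/t20c.png

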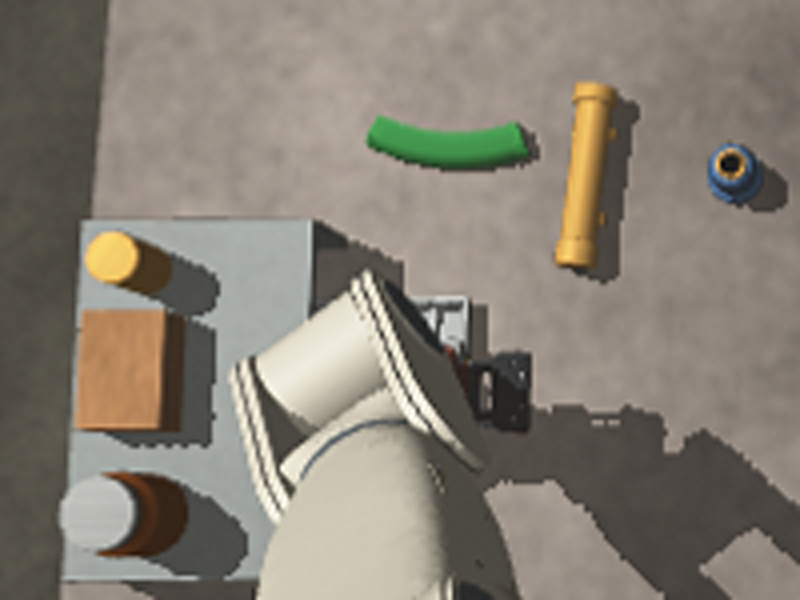

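The tray is mostly under the shelf and the tube and socket are untouched. I'll push the last part gently until the force rises.

Request:
apply_moves:
  commands:
    - [-1,0.03,0,0,0]
    - [-1,0.055,0,0,0]
    - [-1,0.07,0,0,0]
    - [-1,0.08,0,0,0]

```text
time: 37.3
ee_pos: [0.4896, 0.4167, 0.0324]
tcp_rot: [3.139, 0.009, 1.605]
contact_force: [4.1, -24.0, 10.5]
gripper_width: 0.134
```

Request:
apply_moves:
  commands:
    - [-1,0.01,0,0,0]
    - [-1,0.02,0,0,0]
    - [-1,0.025,0,0,0]

```text
time: 37.6
ee_pos: [0.4894, 0.4166, 0.0324]
tcp_rot: [-3.141, 0.018, 1.606]
contact_force: [4.3, -30.0, 14.3]
gripper_width: 0.136
```

Request:
apply_moves:
  commands:
    - [-1,0,0,0,0]
    - [0.1,0,0,0,0]
    - [0.1,0,0,0,0]
    - [0.1,0,0,-0.15,0]
    - [0.1,0,0,-0.35,0]

```text
time: 38.1
ee_pos: [0.4876, 0.4173, 0.1181]
tcp_rot: [-3.136, 0.021, 1.606]
contact_force: [1.2, 0.5, -0.0]
gripper_width: 0.456
```

Request:
apply_moves:
  commands:
    - [0.1,-0.2,0,-0.2,0]
    - [0.1,-0.4,0,-0.3,0]
    - [0.1,-0.6,0,-0.3,0]
    - [0.1,-0.6,0,-0.3,0]

```text
time: 38.5
ee_pos: [0.4935, 0.267, 0.198]
tcp_rot: [-3.138, 0.02, 1.605]
contact_force: [-1.0, 0.2, 0.2]
gripper_width: 0.553
```

```bash
python3 go.py .5 .1 .3 1.6; python3 - <<'E'
from h import *
w=snap('wrist','w21.png'); ys,xs=np.mgrid[20:290,10:630]; uv=np.c_[xs.ravel(),ys.ravel()]; P=pts(w,uv)
k=(P[:,2]>.050)&(P[:,2]<.060)&(P[:,1]>.38)&(P[:,1]<.45)&(P[:,0]>.38)&(P[:,0]<.62)
print(k.sum(),np.round(P[k].mean(0),4),cv2.minAreaRect(P[k][:,:2].astype(np.float32)))
d=snap('scene','s21.png'); e=snap('top','t21.png')
cv2.imwrite('pics/f21.png',np.vstack([np.hstack([cv2.resize(d['color'][190:300,210:360],(400,293)),cv2.resize(d['color'][110:230,330:530],(400,293))]),np.hstack([cv2.resize(w['color'],(400,250)),cv2.resize(e['color'][110:280,100:460],(400,250))])]))
E
```

```text
t 38.5 pos [0.4935 0.267  0.198 ] rot [-3.138  0.02   1.605] w 0.553 F [-1.   0.2  0.2] q6 -1.11
-> (0.5, 0.1, 0.3, 1.6) row [-0.676, 0.002, -0.395] spin 0.002
1359 [0.4867 0.4145 0.0551] ((0.4893912971019745, 0.41567450761795044), (0.10936256498098373, 0.012365669943392277), 1.9584420919418335)
```

View pics/f21.png

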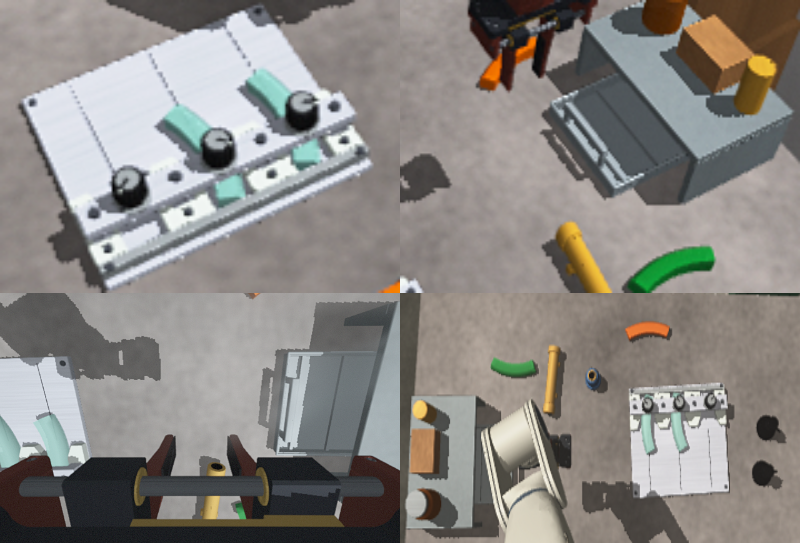

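```bash
python3 - <<'E'
from h import *
for f in ['w21','w13','s21']:
    w=dict(np.load(f'pics/{f}.npz')); ys,xs=np.mgrid[5:395,5:635]; uv=np.c_[xs.ravel(),ys.ravel()]; P=pts(w,uv)
    k=(abs(P[:,2]-.09)<.003)&(P[:,1]>.47)&(P[:,1]<.72)
    for x in (.40,.45,.50,.55):
        q=P[k&(abs(P[:,0]-x)<.01)]; 
        if len(q)>10: print(f,x,len(q),'front edge y',np.round(np.percentile(q[:,1],[0.5,2]),4),'expected handle y',round(np.percentile(q[:,1],1)-.088+.027*(.49-x),4))
E
```

```text
w21 0.4 619 front edge y [0.5063 0.5065] expected handle y 0.4209
w21 0.45 912 front edge y [0.5074 0.5081] expected handle y 0.4209
w21 0.5 1103 front edge y [0.5093 0.5099] expected handle y 0.4214
w21 0.55 715 front edge y [0.5112 0.5118] expected handle y 0.4219
w13 0.4 3661 front edge y [0.5068 0.5075] expected handle y 0.4214
w13 0.45 3370 front edge y [0.5081 0.5086] expected handle y 0.4214
w13 0.5 3094 front edge y [0.5097 0.5104] expected handle y 0.4217
w13 0.55 2125 front edge y [0.5112 0.512 ] expected handle y 0.4219
s21 0.4 102 front edge y [0.5046 0.505 ] expected handle y 0.4191
s21 0.45 113 front edge y [0.507  0.5082] expected handle y 0.421
s21 0.5 115 front edge y [0.5089 0.511 ] expected handle y 0.421
s21 0.55 129 front edge y [0.5104 0.5129] expected handle y 0.4219
```

The handle stands at y 0.4157, about 5 mm short of what the shelf edge predicts. I'll press once more with closed fingers, which lets the tray square itself, to make sure it is on the board.

```bash
python3 go.py .4905 .375 .1 1.598 .4905 .375 .036 1.598
```

```text
t 38.65 pos [0.4937 0.2687 0.1969] rot [-3.137  0.02   1.604] w 0.549 F [ 0.6  0.6 -0.3] q6 -1.11
-> (0.4905, 0.375, 0.1, 1.598) row [0.433, 0.003, 0.379] spin 0.002
-> (0.4905, 0.375, 0.036, 1.598) row [0.438, 0.004, 0.635] spin 0.002
```

Request:
apply_moves:
  commands:
    - [-1,0.2,0,0.2,0]
    - [-1,0.38,0,0.35,0]
    - [-1,0.42,0,0.5,0]
    - [-1,0.42,0,0.63,0]
    - [-1,0.42,0,0.635,0]

```text
time: 39.15
ee_pos: [0.485, 0.3704, 0.0295]
tcp_rot: [-3.128, 0.026, 1.607]
contact_force: [0.1, -0.3, -1.5]
gripper_width: 0.133
```

Request:
apply_moves:
  commands:
    - [-1,0.03,0,0,0]
    - [-1,0.06,0,0,0]
    - [-1,0.08,0,0,0]

```text
time: 39.45
ee_pos: [0.4855, 0.3921, 0.0313]
tcp_rot: [-3.131, 0.023, 1.607]
contact_force: [0.8, 0.7, 0.1]
gripper_width: 0.004
```

Request:
apply_moves:
  commands:
    - [-1,0.02,0,0,0]
    - [-1,0.04,0,0,0]
    - [-1,0.05,0,0,0]

```text
time: 39.75
ee_pos: [0.4862, 0.4009, 0.0333]
tcp_rot: [-3.132, 0.03, 1.609]
contact_force: [6.8, -31.0, 22.0]
gripper_width: 0.003
```

Request:
apply_moves:
  commands:
    - [-1,-0.05,0,0,0]
    - [-1,-0.1,0,0,0]
    - [-1,-0.2,0,-0.2,0]
    - [-1,-0.35,0,-0.4,0]
    - [-1,-0.45,0,-0.6,0]

```text
time: 40.25
ee_pos: [0.4907, 0.3024, 0.1662]
tcp_rot: [-3.13, 0.03, 1.609]
contact_force: [-0.2, 0.7, 1.0]
gripper_width: 0.006
```

```bash
python3 go.py; python3 - <<'E'
from h import *
w=snap('wrist','w22.png'); ys,xs=np.mgrid[20:290,10:630]; uv=np.c_[xs.ravel(),ys.ravel()]; P=pts(w,uv)
k=(P[:,2]>.050)&(P[:,2]<.060)&(P[:,1]>.38)&(P[:,1]<.45)&(P[:,0]>.38)&(P[:,0]<.62)
print(k.sum(),np.round(P[k].mean(0),4),cv2.minAreaRect(P[k][:,:2].astype(np.float32)))
# prism rear ends: top-surface points of the two prisms
d=snap('top','t22.png'); hsv=cv2.cvtColor(d['color'],cv2.COLOR_BGR2HSV); m=cv2.inRange(hsv,(75,35,110),(100,255,255))
n,l,s,c=cv2.connectedComponentsWithStats(m)
for i in range(1,n):
    if s[i,4]>60:
        yy,xx=np.nonzero(l==i); Q=onplane(d,np.c_[xx,yy],.032); print('teal',s[i],Q[:,0].min().round(4),Q[:,0].max().round(4),Q[:,1].mean().round(4))
E
```

```text
t 40.25 pos [0.4907 0.3024 0.1662] rot [-3.13   0.03   1.609] w 0.006 F [-0.2  0.7  1. ] q6 -1.05
1600 [0.4866 0.4165 0.0552] ((0.48939281702041626, 0.4174705147743225), (0.10958646982908249, 0.012133210897445679), 1.988283395767212)
teal [344 191  14  27 220] 0.5286 0.6236 -0.1243
teal [317 192  12  28 215] 0.5192 0.6176 -0.0233
```

```bash
python3 -c "
from cell import *
print(finish_job())"
```

```text
the job is handed in; nothing more can be done
None
```

I handed the job in at about 40 s of the 210 s. Both prisms are clamped in the jig and the empty tray is under the shelf. No verdict is reported.

**Prisms:** Only two prisms were present. They are in bays 1 and 2, each slid along the bed until the push stalled on the back stop, at about 8 N in bay 2 and 12 N in bay 1. The scene view showed both prism ends at the back bar. The top view still had both there just before I handed in.

**Knobs:** I turned each knob clockwise about 4.7 rad. The measured torque reached the 0.10 N m set point at about 3.6 rad, so each ratchet should have slipped about 1 rad. The knob marks moved by about the same angle, so the gripper did not slip. I did not see or hear the clicks directly.

**Tray:** It went in by its handle until it stalled at 30 N. A second push with closed fingers stalled at 31 N. The tray is square to the shelf within about 0.01 rad.

**Bystanders:** The socket, sighting tube, jacks and look-alikes were not touched.

**What went wrong or disagreed:**
- **Bridge bump:** While lowering the first prism I brought its front end down against the clamp bridge, with up to about 65 N at the wrist. It pitched in the jaws. I backed off, levelled it on the bed and re-gripped it.
- **Tray depth:** The tray handle measured 4 mm short of the position I expected from the shelf edge. Both pushes stalled hard there, so I took that as contact with the back board.

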